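# Load the oldest sample cassette from the magazine into the chilled box

## Robot

A 6-joint arm with a two-finger parallel gripper is mounted at the origin on the work surface. World frame = base frame: x ahead of the robot, y to its left, z up, the work surface at z = 0. Lengths are in mm, angles in degrees, forces in N, time in s.
With the tool pointing down it reaches from about 325 to 775 mm from the base axis. Payload 9.3 kg.
Tool frame: the origin (TCP) lies at the very end of the fingers, on their centre line; the grasp point (between the pads) lies 19 mm behind it; z points along the fingers, x is the direction in which the jaws open and shut, and the axes are right-handed (so a half turn about z gives the same grasp; the last joint's range is limited). The gripper opens to 85 mm and grips with 20 to 120 N. Pads are 22 mm wide; open, the fingers measure 114 mm over their backs; the gripper's body (76 mm by 85 mm) begins 54 mm behind the grasp point. The pads swing forward as they close: fully open they stand 13 mm farther back than shut.
Start: joints at [-82.712, 14.817, 1.232, 76.415, 0, 81.257], TCP at [151.883, -528.61, 207.279] pointing down, gripper open.
Joint ranges: [-174.27, 174.27], [-52.1, 104.24], [-59.71, 78.15], [-110.17, 111.67], [-87.03, 83.33], [-180, 180]. Speed limits (degrees/s): [127.2, 127.2, 159.86, 180, 180, 180].

## Interface

Orientations are given as [roll, pitch, yaw] about the fixed x, y, z axes, in that order (R = Rz(yaw) Ry(pitch) Rx(roll)).
In Python, from cell import monitor, eyes, arm gives the robot as it stands.
- The arm moves only by the tool arm_command, never from a script. Its argument "commands" is a list of rows, each an object of numbers: "jaw": the opening, from 0 (shut) to 1 (fully open); "tx", "ty", "tz": the shift along the tool's x, y, z in mm; "ax", "ay", "az": the turn, a rotation vector about the tool's x, y, z in degrees. A call has 1 to 8 rows; each row is the pose to reach, as a shift and turn from the pose commanded when the call began, along the tool's axes at that moment; what a row does not reach only later rows make up. A row lasts 1/8 s, in which the tool goes at most 62.5 mm and 10.7 degrees, less where a joint would pass 70% of its speed; a pose out of reach is approached as far as the arm can. A call with a gripper value outside its range is refused whole. The fingers move at their own pace and stop on an object; "force" is the grip in N (left out, the last holds). Time passes only in rows, so rows that repeat a pose let the fingers close. It gives the time, the measured TCP pose, the force and the opening at its end, in the units of the state.
- monitor.get_state(): the state, without advancing time (a new reading comes with each control period).
- eyes.grab_frame(name): name is "scene" or "top" or "wrist"; returns a dict with "color" (480x640x3 uint8, red, green, blue), "fx", "fy", "cx", "cy" (pixels), "extrinsics" (4x4, takes a point from world to camera coordinates). Camera axes: x right, y up, looking along -z (the intrinsics and any distortion apply to the point x, -y, -z); pixel columns grow to the right and rows downward; lengths in mm; the calibration is good to about 2 mm. The wrist camera is an equidistant fisheye: a pixel r from the principal point sees the ray r / f radians off the axis. A picture is of the moment at which its call begins. There is no depth.
- arm.job_done(): hands the job in, once; it reports no verdict.
The state is a dict: "time_s": time; "joint_positions": joint angles; "qvel": joint speeds; "tau": joint torques, N m; "tool_pos": TCP position; "tool_rot": TCP orientation; "contact_force": force on the tool from outside, world axes, zero at the start; "torque": the same for the moment, N m; "opening": opening from 0.0 (shut) to 1.0 (fully open).
Only numpy, scipy, OpenCV 4.12 (cv2) and the standard library are available. Lean on these libraries where they do the work, as an engineer would, in place of code of your own. Each camera call takes 0.05 s, during which the arm holds its last target. There are 200 camera calls.

## Task

Pull the bottom cassette, the one sticking out, forward out of the slot of the stack magazine, leaving the other four in it, and lay it flat, lengthwise and centred on the aluminium cold block in the chilled box. Then shut the box's lid fully: first the grey leaf with the yellow rebated edge, then the blue flanged leaf so that it laps over it. Do not knock the bottle, the jar or the vial rack about.

Things in the scene. Friction and masses are not known exactly. Their poses are not given: they have to be found in the camera images.
- magazine: Fixed clear upright chute on a grey pedestal, 154 (x) x 76 (y) mm, 200 mm high, holding a stack of five cassettes. Origin on the bench under its centre, z up; front face is -x, outer face of the front wall at x = -77 mm. Inside 144 x 64 mm, floor 50 mm above the bench. Nothing stands in front of the slot but a flat foot plate, 3 mm high, to x = -88 mm.
- slot (a point): Middle of the slot's mouth under the front wall: magazine frame x = -77, y = 0, z = 64 mm. The slot is 29 mm high (50 to 79 mm above the bench) and 64 mm wide, so only the bottom cassette can leave, straight along the magazine's -x.
- hood (a point): Centre of a fixed black reader hood on the front wall above the slot: magazine frame x = -97, y = 0, z = 184 mm; 40 (x) x 70 (y) x 32 (z) mm, underside 168 mm above the bench. A gripper held upright over the protruding cassette would hit it or the front wall: lean it away, towards the magazine's -x, by about 35 degrees.
- cassette0_center (a point): Centre (half-way up) of the bottom cassette, the one to load: flat rigid blue box 140 (x) x 60 (y) x 20 (z) mm, about 120 g, white top with purple dots. Axes as the magazine's at the start: its -x end sticks 42 to 50 mm out of the slot, with 50 mm of free space below. Four others weigh on it: pulling takes 5 to 12 N. Gripped by one end with about 70 N it stays level when lifted.
- cooler: Fixed white chilled box, open on top between two hinged leaves; outside 202 (x) x 148 (y) mm, walls 6 mm thick with tops 66 mm above the bench, inner floor 12 mm above the bench. Origin on the bench under its centre, z up, x along its length. An aluminium cold block 136 x 50 mm stands in its middle; free space round it: 27 mm at its ends, 43 mm at its sides.
- cold_block (a point): Centre of the cold block's top face, 36 mm above the bench; x along its length, as the cooler's, z up. The cassette lies on it lengthwise (either way round), overhanging it by 5 mm at each long side and 2 mm at each end.
- rebated_leaf (a joint): Angle of the grey leaf with the yellow rebated edge, rad: 0 shut (level), grows as it opens up and outward, starts at 1.9 to 2.3. Hinged on the cooler's +y side along x; 202 mm long, 74 mm wide, 8 mm thick, 140 g. Stiff hinge (0.1 N m): stays where left. Push it over from outside with closed fingers, then press it flat.
- rebated_leaf_hinge (a point): Middle of the rebated leaf's hinge line: cooler frame x = 0, y = +74 mm, z = 66 mm, at the leaf's underside; its frame turns with the leaf and matches the cooler's when shut.
- flanged_leaf (a joint): Angle of the blue leaf with the overhanging flange, rad: 0 shut, grows as it opens up and outward, starts at 1.9 to 2.3. Hinged on the cooler's -y side; 202 mm long, 86 mm wide with the 12 mm flange that laps over the yellow edge of the rebated leaf, 8 mm thick, 140 g; same stiff hinge (0.1 N m).
- flanged_leaf_hinge (a point): Middle of the flanged leaf's hinge line: cooler frame x = 0, y = -74 mm, z = 66 mm, at the leaf's underside; its frame turns with the leaf and matches the cooler's when shut.
- cassette1_center (a point): Centre of cassette number 2 from the bottom, which stays in the magazine; same size and weight as the bottom one. It sinks by 20 mm when the bottom one is out.
- cassette2_center (a point): Centre of cassette number 3 from the bottom, which stays in the magazine; same size and weight as the bottom one. It sinks by 20 mm when the bottom one is out.
- cassette3_center (a point): Centre of cassette number 4 from the bottom, which stays in the magazine; same size and weight as the bottom one. It sinks by 20 mm when the bottom one is out.
- cassette4_center (a point): Centre of cassette number 5 from the bottom, which stays in the magazine; same size and weight as the bottom one. It sinks by 20 mm when the bottom one is out.
- amber_bottle_center (a point): Bystander: centre (half-way up) of an amber bottle 68 mm across, 150 mm high, standing upright.
- white_jar_center (a point): Bystander: centre of a white jar 72 mm across, 90 mm high, standing upright.
- vial_rack_center (a point): Bystander: centre of a blue vial rack 100 (x) x 70 (y) x 35 mm with purple caps to 12 mm above it.
There are look-alikes about, which are no part of the job. Leave any orange or pink look-alike of the part that bears cassette0_center alone. Leave any brown or pink look-alike of the part that bears cassette4_center alone.

How it is judged (in metres and radians):
On the way, in this order (a step that is already met when the one before it is completed fails the run):
1. the bottom cassette is drawn right out of the slot, the other four still in the magazine (x of cassette0_center in the frame of magazine below -0.15 m and x of each of cassette1_center, cassette2_center, cassette3_center, cassette4_center in the frame of magazine above -0.02 m), for 0.1 s.
2. it lies flat and centred on the cold block, let go, both leaves still open (x of cassette0_center in the frame of cold_block between -0.012 and 0.012 m and y of cassette0_center in the frame of cold_block between -0.01 and 0.01 m and z of cassette0_center in the frame of cold_block between 0.005 and 0.014 m and angle between the x axis of cassette0_center and the x axis of cold_block, either way round below 0.14 rad and angle between cassette0_center's own z axis and vertical below 0.06 rad and contact force between the fingers and cassette0 below 0.05 N and value of joint each of rebated_leaf, flanged_leaf above 1 rad), for 0.2 s.
3. the rebated leaf is shut while the flanged leaf is open (value of joint rebated_leaf below 0.06 rad and value of joint flanged_leaf above 0.3 rad), for 0.1 s.
4. the flanged leaf is shut over it (value of joint each of rebated_leaf, flanged_leaf below 0.06 rad), for 0.2 s.
At the end, for the whole second after the job is handed in: Bottom cassette at rest, flat on the cold block: within 12 mm lengthwise, 10 mm sideways, 8 degrees of square. The other four level in the magazine, one place lower. Both leaves shut within 0.06 rad, the rebated one first. Bystanders upright and within 40 mm of their places (all of step 4 and x of cassette0_center in the frame of cold_block between -0.012 and 0.012 m and y of cassette0_center in the frame of cold_block between -0.01 and 0.01 m and z of cassette0_center in the frame of cold_block between 0.005 and 0.014 m and angle between the x axis of cassette0_center and the x axis of cold_block, either way round below 0.14 rad and angle between cassette0_center's own z axis and vertical below 0.06 rad and x of cassette1_center in the frame of magazine between -0.012 and 0.012 m and z of cassette1_center in the frame of magazine between 0.05 and 0.07 m and angle between each of cassette1_center, cassette2_center, cassette3_center, cassette4_center's own z axis and vertical below 0.08 rad and x of cassette2_center in the frame of magazine between -0.012 and 0.012 m and z of cassette2_center in the frame of magazine between 0.07 and 0.09 m and x of cassette3_center in the frame of magazine between -0.012 and 0.012 m and z of cassette3_center in the frame of magazine between 0.09 and 0.11 m and x of cassette4_center in the frame of magazine between -0.012 and 0.012 m and z of cassette4_center in the frame of magazine between 0.11 and 0.13 m and linear speed of cassette0 below 0.02 m/s); the robot touches nothing.
It fails at once if the flanged leaf is shut before the rebated leaf (value of joint flanged_leaf below 0.2 rad and value of joint rebated_leaf above 0.15 rad).
It fails at once if the amber bottle is knocked over or shifted more than 40 mm (distance of amber_bottle_center from where it was at the start of the episode above 0.04 m or angle between amber_bottle_center's own z axis and vertical above 0.35 rad).
It fails at once if the white jar is knocked over or shifted more than 40 mm (distance of white_jar_center from where it was at the start of the episode above 0.04 m or angle between white_jar_center's own z axis and vertical above 0.35 rad).
It fails at once if the vial rack is knocked over or shifted more than 40 mm (distance of vial_rack_center from where it was at the start of the episode above 0.04 m or angle between vial_rack_center's own z axis and vertical above 0.35 rad).
It also fails if it takes over 61 s, if anything falls off the work surface, if the arm or the gripper's body presses on something with over 40 N, if the wrist force passes 120 N, or if a joint passes its speed limit or range.

## Working session

There is one attempt and no reset: what is moved stays moved. The work goes in short steps, Python scripts to look and compute and a tool call to move; the robot and the scene stay as the last step left them, time stands still between calls to the robot, and variables do not carry over. Pictures are saved under pics/ and viewed, about 8 in all and at most 12, crops included, and the job is handed in when it is done.

Besides the shell and the picture viewer there is one more tool, called after ">>>" in YAML: its name, and indented under it one key for each argument. arm_command: Moves the arm, as the interface text tells. Its arguments: {"type":"object","properties":{"commands":{"type":"array"},"force":{"type":"number"}},"required":["commands"]}

```bash
mkdir -p pics; ls; python3 - <<'E'
from cell import monitor, eyes, arm
import cv2,pickle
print(monitor.get_state())
for n in ("scene","top"):
    f=eyes.grab_frame(n); pickle.dump(f,open(f"{n}0.pkl","wb"))
    cv2.imwrite(f"pics/{n}0.png",f["color"][:,:,::-1]); print(n,f["fx"],f["fy"],f["cx"],f["cy"],f["extrinsics"],f.keys())
E
```

```text
pics
{'time_s': 0.0, 'joint_positions': array([-8.27139984e+01,  1.48506978e+01,  1.18793728e+00,  7.64176197e+01,
       -2.20841131e-03,  8.12565845e+01]), 'qvel': array([ 0.03365785, -0.03368008, -0.07597766,  0.02224822, -0.03615549,
       -0.04806707]), 'tau': array([ 1.13260357e-03, -5.55641198e+01,  3.44529927e+01,  1.37427842e-02,
       -2.27421647e-04, -3.33608725e-06]), 'tool_pos': array([ 151.81068269, -528.27604141,  206.65431136]), 'tool_rot': array([-1.79989964e+02,  7.97817515e-02, -7.39705744e+01]), 'contact_force': array([-0.57211135,  0.68276765,  1.10353149]), 'torque': array([-0.01070944,  0.01424744, -0.02761044]), 'opening': 1.0015652645890003}
scene 571.112388516794 571.112388516794 315.46721789240814 240.63400025211175 [[ 2.52126993e-01  9.67693396e-01  1.21236601e-03 -3.16942190e+02]
 [-6.14916918e-01  1.59245468e-01  7.72345820e-01  2.24166914e+02]
 [ 7.47200886e-01 -1.95474734e-01  6.35201122e-01 -1.71063558e+03]
 [ 0.00000000e+00  0.00000000e+00  0.00000000e+00  1.00000000e+00]] dict_keys(['color', 'fx', 'fy', 'cx', 'cy', 'extrinsics'])
top 444.8586846416449 444.8586846416449 316.33698187061145 240.9055847653417 [[ 6.51028925e-03 -9.99932772e-01 -9.59513897e-03  1.59598004e+02]
 [ 9.94230242e-01  5.44517698e-03  1.07128782e-01 -5.58972055e+02]
 [-1.07069333e-01 -1.02372167e-02  9.94198852e-01 -1.37782514e+03]
 [ 0.00000000e+00  0.00000000e+00  0.00000000e+00  1.00000000e+00]] dict_keys(['color', 'fx', 'fy', 'cx', 'cy', 'extrinsics'])
```

View pics/scene0.png

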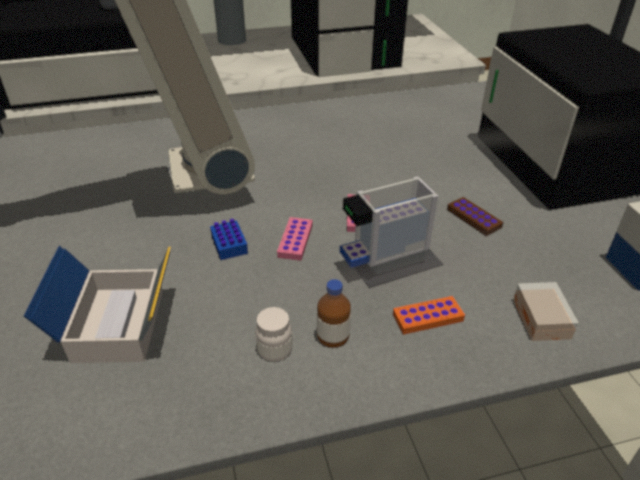

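View pics/top0.png

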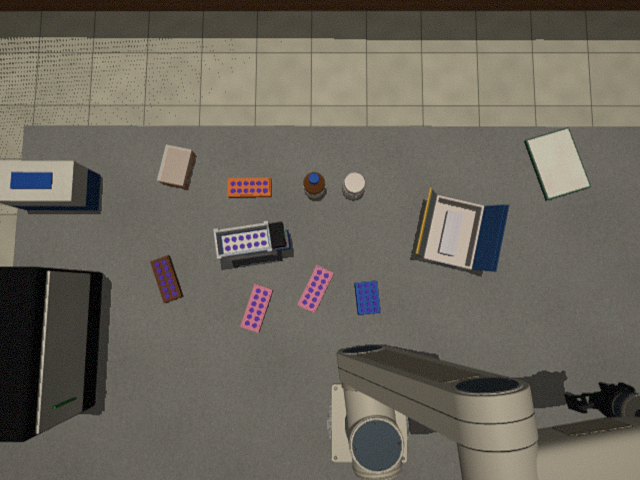

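The scene view shows the magazine at (398,225) with hood (357,208) and the protruding blue cassette end (355,252). The open cooler is at (110,310), with its blue leaf on the left and its yellow-edged leaf on the right. The bottle is at (333,315), the jar at (273,335) and the rack at (229,238).

In the top view the magazine is at (250,242) with the hood and cassette end at about (283,240), and the cooler is at (450,233). The loose orange, pink and brown cassettes are look-alikes. The blue one in the slot is the one meant.

```bash
python3 - <<'E'
import pickle,cv2,numpy as np
T=[("top",(205,208)),("top",(412,180)),("scene",(335,175)),("scene",(20,238))]
sz=[(100,75),(110,100),(110,100),(160,125)]
out=[]
for (n,(x,y)),(w,h) in zip(T,sz):
    im=pickle.load(open(n+"0.pkl","rb"))["color"][y:y+h,x:x+w,::-1]
    s=min(400/w,300/h); s=min(s,400/w)
    b=cv2.resize(im,None,fx=s,fy=s,interpolation=cv2.INTER_CUBIC)
    b=np.clip(b.astype(float)*1.4,0,255).astype(np.uint8)
    for g in range(0,w,10):
        cv2.line(b,(int(g*s),0),(int(g*s),4),(0,255,255),1)
        if g%20==0: cv2.putText(b,str(x+g),(int(g*s),14),0,.35,(0,255,255),1)
    for g in range(0,h,10):
        cv2.line(b,(0,int(g*s)),(4,int(g*s)),(0,255,255),1)
        if g%20==0: cv2.putText(b,str(y+g),(6,int(g*s)+4),0,.35,(0,255,255),1)
    c=np.zeros((300,400,3),np.uint8); c[:b.shape[0],:b.shape[1]]=b[:300,:400]; out.append(c)
cv2.imwrite("pics/col.png",np.vstack([np.hstack(out[:2]),np.hstack(out[2:])]))
E
```

```text
(no output)
```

View pics/col.png

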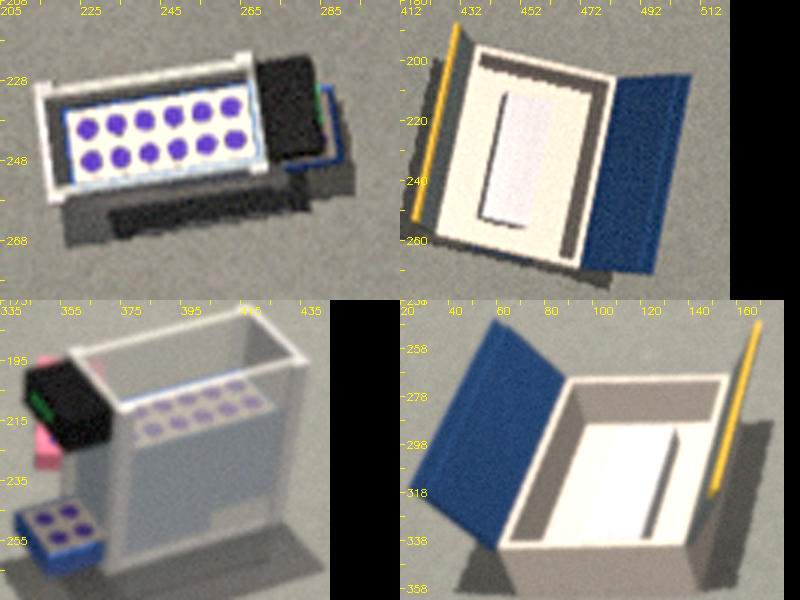

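```bash
cat > h.py <<'E'
import numpy as np,pickle
from scipy.optimize import least_squares
from scipy.spatial.transform import Rotation as R
C={n:pickle.load(open(f"{n}0.pkl","rb")) for n in("top","scene")}
def proj(n,P):
    f=C[n];E=f["extrinsics"];p=np.atleast_2d(P)@E[:3,:3].T+E[:3,3]
    return np.c_[f["cx"]+f["fx"]*p[:,0]/-p[:,2],f["cy"]+f["fy"]*-p[:,1]/-p[:,2]]
def unproj(n,uv,z):
    f=C[n];E=f["extrinsics"];d=np.array([(uv[0]-f["cx"])/f["fx"],-(uv[1]-f["cy"])/f["fy"],-1])@E[:3,:3]
    o=-E[:3,:3].T@E[:3,3];return o+d*(z-o[2])/d[2]
def w(p,L): # pose (x,y,yawdeg) local->world
    L=np.atleast_2d(L).astype(float);M=R.from_euler('z',p[2],degrees=True).as_matrix();return L@M.T+[p[0],p[1],0]
E
cat > fit.py <<'E'
from h import *
def res(obs,pts,p): return np.vstack([proj(n,w(p,pts(l,p)))-uv for n,l,uv in obs])
m=[("top",(77,-38,200),(214,229.5)),("top",(77,38,200),(218,259)),("top",(-77,-38,200),(267.5,221.5)),("top",(-77,38,200),(271.5,251)),
("scene",(-77,38,200),(359,192.3)),("scene",(-77,-38,200),(375,211)),("scene",(77,-38,200),(436.7,195)),("scene",(77,38,200),(418.3,178.3)),
("scene",("c",30,80),(341.7,245.7)),("scene",("c",-30,80),(351.7,256.7)),("top",("c",-30,80),(288,229.5)),("top",("c",30,80),(290.75,248))]
sub=lambda l,p:[p[3] if l[0]=="c" else l[0],l[1],l[2]]
f=least_squares(lambda p:res(m,sub,p).ravel(),[480,230,100,-123],loss="soft_l1");print("mag",f.x);print(res(m,sub,f.x).round(1).tolist())
c=[("top",(101,74,66),(437.3,195.3)),("top",(101,-74,66),(483.7,205.7)),("top",(-101,-74,66),(472,269.3)),("top",(-101,74,66),(424.3,258)),
("scene",(101,-74,66),(61.7,340.5)),("scene",(101,74,66),(139.6,340.5)),("scene",(-101,74,66),(157,270)),("scene",(-101,-74,66),(90,270.5)),
("top",(68,25,36),(447.3,210.7)),("top",(-68,25,36),(438.7,252.7)),("top",(-68,-25,36),(453.7,256)),
("top",("r",101),(431.3,188.3)),("top",("r",-101),(417.3,253.3)),("scene",("r",-101),(170,247)),("scene",("r",101),(150,320)),
("top",("f",101),(508.7,205)),("top",("f",-101),(496,271.3)),("scene",("f",-101),(59.6,246.3)),("scene",("f",101),(26,316))]
def cs(l,p):
    if l[0]=="r": return [l[1],74-74*np.cos(p[3]),66+74*np.sin(p[3])]
    if l[0]=="f": return [l[1],-74+86*np.cos(p[4]),66+86*np.sin(p[4])]
    return l
g=least_squares(lambda p:res(c,cs,p).ravel(),[480,-260,-13,2.,2.],loss="soft_l1");print("cool",g.x);print(res(c,cs,g.x).round(1).tolist())
for n,uv,z in(("bottle",(313,178),150),("jar",(354,180),90),("rack",(367,297),45)):print(n,unproj("top",uv,z).round())
E
python3 fit.py
```

```text
mag [ 543.64877528  369.45542324   98.58232925 -120.12236131]
[[-1.3, 0.2], [-2.0, -2.5], [-0.2, 0.3], [-0.7, -2.4], [-1.5, -0.1], [-1.4, 0.2], [-0.4, -0.3], [-0.2, -1.2], [-2.0, -4.2], [-0.6, 0.6], [-1.8, -1.3], [-1.9, -0.5]]
cool [ 586.45693919 -259.91342628  -13.03965522 -111.016828    -60.67731872]
[[-0.8, -0.8], [-0.4, -0.4], [-1.5, -0.6], [-1.3, -0.5], [-1.5, -0.1], [-2.1, -1.6], [0.1, -1.5], [-0.6, -0.8], [-0.2, -0.7], [-0.4, -1.1], [0.3, -0.7], [-1.1, -1.1], [-1.3, -0.2], [-1.2, -1.2], [0.2, -4.5], [-0.6, -0.6], [-1.0, 0.1], [-1.3, -1.3], [-2.7, -0.8]]
bottle [731. 173. 150.]
jar [741.  48.  90.]
rack [383.   5.  45.]
```

```bash
cat >> h.py <<'E'
MAG=np.array([543.6,369.5,98.6]); COOL=np.array([586.5,-259.9,-13.04])
def leanR(frame,lean,s=-1):
    # tool z leans: points down and towards frame +x ; tool x = s*frame y
    M=R.from_euler('z',frame[2],degrees=True).as_matrix();a=np.radians(lean)
    z=M@[np.sin(a),0,-np.cos(a)];x=s*M[:,1];return np.c_[x,np.cross(z,x),z]
def go(pos,Rt,st=None):
    from cell import monitor
    s=st or monitor.get_state();R0=R.from_euler('xyz',s["tool_rot"],degrees=True).as_matrix()
    t=R0.T@(np.asarray(pos)-s["tool_pos"]);a=R.from_matrix(R0.T@Rt).as_rotvec(degrees=True)
    print("time",s["time_s"],"t",t.round(1).tolist(),"a",a.round(2).tolist(),"pos",s["tool_pos"].round(1),"q",s["joint_positions"].round(1),"F",s["contact_force"].round(1),"op",round(s["opening"],3))
E
python3 - <<'E'
from h import *
go(w(MAG,(-230,0,140))[0],leanR(MAG,35))
go(w(MAG,(-91,0,42))[0],leanR(MAG,35))
E
```

```text
time 0.1 t [-526.6, -594.7, 67.4] a [28.6, -25.11, -79.81] pos [ 151.8 -528.4  206.7] q [-82.7  14.8   1.2  76.4  -0.   81.3] F [-0.2 -0.   0.1] op 0.997
time 0.1 t [-664.3, -612.7, 165.6] a [28.6, -25.11, -79.81] pos [ 151.8 -528.4  206.7] q [-82.7  14.8   1.2  76.4  -0.   81.3] F [-0.2 -0.   0.1] op 0.997
```

>>> arm_command:
  commands:
    - {"tx": -527,"ty": -595,"tz": 40,"ax": 28.6,"ay": -25.1,"az": -79.8,"jaw": 1}
    - {"tx": -527,"ty": -595,"tz": 40,"ax": 28.6,"ay": -25.1,"az": -79.8,"jaw": 1}
    - {"tx": -527,"ty": -595,"tz": 40,"ax": 28.6,"ay": -25.1,"az": -79.8,"jaw": 1}
    - {"tx": -527,"ty": -595,"tz": 40,"ax": 28.6,"ay": -25.1,"az": -79.8,"jaw": 1}
    - {"tx": -527,"ty": -595,"tz": 40,"ax": 28.6,"ay": -25.1,"az": -79.8,"jaw": 1}
    - {"tx": -527,"ty": -595,"tz": 40,"ax": 28.6,"ay": -25.1,"az": -79.8,"jaw": 1}
    - {"tx": -527,"ty": -595,"tz": 40,"ax": 28.6,"ay": -25.1,"az": -79.8,"jaw": 1}
    - {"tx": -527,"ty": -595,"tz": 40,"ax": 28.6,"ay": -25.1,"az": -79.8,"jaw": 1}

```text
time_s: 1.1
tool_pos: [420.5, -105.6, 181.9]
tool_rot: [-145.8, 0.6, 6.6]
contact_force: [0.4, -1.4, -0.4]
opening: 0.999
```

```bash
python3 - <<'E'
from h import *
go(w(MAG,(-230,0,140))[0],leanR(MAG,35))
E
```

```text
time 1.1 t [185.5, -165.9, 161.3] a [0.76, -0.63, -1.95] pos [ 420.5 -105.6  181.9] q [-41.7  19.4  -5.8  92.   21.6  36.6] F [ 0.4 -1.4 -0.4] op 0.999
```

>>> arm_command:
  commands:
    - {"tx": 186,"ty": -166,"tz": 161,"ax": 0.8,"ay": -0.6,"az": -2}
    - {"tx": 186,"ty": -166,"tz": 161,"ax": 0.8,"ay": -0.6,"az": -2}
    - {"tx": 186,"ty": -166,"tz": 161,"ax": 0.8,"ay": -0.6,"az": -2}
    - {"tx": 186,"ty": -166,"tz": 161,"ax": 0.8,"ay": -0.6,"az": -2}
    - {"tx": 186,"ty": -166,"tz": 161,"ax": 0.8,"ay": -0.6,"az": -2}
    - {"tx": 186,"ty": -166,"tz": 161,"ax": 0.8,"ay": -0.6,"az": -2}
    - {"tx": 186,"ty": -166,"tz": 161,"ax": 0.8,"ay": -0.6,"az": -2}

```text
schema error: expected keys jaw, tx, ty, tz, ax, ay, az
```

```bash
python3 - <<'E'
from h import *
from cell import eyes
import cv2
go(w(MAG,(-91,0,42))[0],leanR(MAG,35))
f=eyes.grab_frame("wrist");pickle.dump(f,open("w1.pkl","wb"))
E=f["extrinsics"];print(f["fx"],f["cx"],f["cy"],(-E[:3,:3].T@E[:3,3]).round(1),(-E[2,:3]).round(3))
def pw(P):
    p=np.atleast_2d(P)@E[:3,:3].T+E[:3,3];d=np.c_[p[:,0],-p[:,1]];r=np.hypot(*d.T);th=np.arctan2(r,-p[:,2])
    return np.c_[f["cx"],f["cy"]]+f["fx"]*d*(th/r)[:,None]
im=f["color"][:,:,::-1].copy()
P=w(MAG,[(-121,30,70),(-121,-30,70),(-121,30,50),(-121,-30,50),(-77,30,70),(-77,-30,70),(-77,32,79),(-77,-32,79),(-77,38,200),(-77,-38,200),(77,38,200),(77,-38,200),(-117,35,168),(-117,-35,168),(-88,38,3),(-88,-38,3)])
for q in pw(P): cv2.circle(im,tuple(int(v) for v in q),2,(0,255,0),-1)
print(pw(P).round(1).tolist())
cv2.imwrite("pics/w1.png",im)
E
```

```text
time 1.1 t [181.7, -225.6, 320.5] a [0.76, -0.63, -1.95] pos [ 420.5 -105.6  181.9] q [-41.7  19.4  -5.8  92.   21.6  36.6] F [ 0.4 -1.4 -0.4] op 0.999
371.64829954431775 325.9600210914645 237.76771087484164 [ 427.4 -140.4  359.9] [-0.045  0.304 -0.952]
[[448.7, 23.0], [492.0, 28.1], [445.1, 34.4], [487.3, 38.8], [440.8, 2.7], [482.3, 7.7], [440.8, -2.6], [485.5, 3.0], [456.1, -82.8], [517.0, -70.2], [424.7, -121.9], [475.6, -113.4], [462.9, -43.6], [519.5, -32.9], [427.1, 42.8], [476.1, 47.0]]
```

View pics/w1.png

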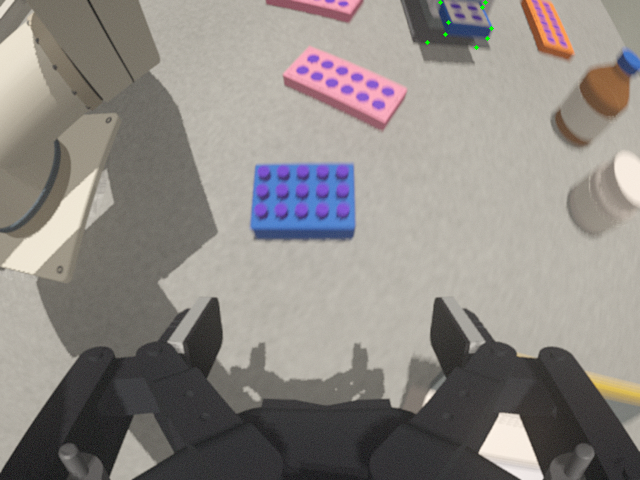

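The wrist picture was taken before the move, since that call was refused. It shows the rack at (303,200) and the cassette end at (465,15), matching my projected corners to about 2 px. I'll resend the move with all keys.

>>> arm_command:
  commands:
    - {"jaw": 1,"tx": 186,"ty": -166,"tz": 161,"ax": 0.8,"ay": -0.6,"az": -2}
    - {"jaw": 1,"tx": 186,"ty": -166,"tz": 161,"ax": 0.8,"ay": -0.6,"az": -2}
    - {"jaw": 1,"tx": 186,"ty": -166,"tz": 161,"ax": 0.8,"ay": -0.6,"az": -2}
    - {"jaw": 1,"tx": 186,"ty": -166,"tz": 161,"ax": 0.8,"ay": -0.6,"az": -2}
    - {"jaw": 1,"tx": 186,"ty": -166,"tz": 161,"ax": 0.8,"ay": -0.6,"az": -2}
    - {"jaw": 1,"tx": 186,"ty": -166,"tz": 161,"ax": 0.8,"ay": -0.6,"az": -2}
    - {"jaw": 1,"tx": 186,"ty": -166,"tz": 161,"ax": 0.8,"ay": -0.6,"az": -2}

```text
time_s: 2.02
tool_pos: [578.5, 139.7, 139.4]
tool_rot: [-145.1, 0.1, 8.4]
contact_force: [0.3, -1.2, -0.1]
opening: 1.002
```

```bash
cat >> h.py <<'E'
def pw(f,P):
    E=f["extrinsics"];p=np.atleast_2d(P)@E[:3,:3].T+E[:3,3];d=np.c_[p[:,0],-p[:,1]];r=np.hypot(*d.T);th=np.arctan2(r,-p[:,2])
    return np.c_[f["cx"],f["cy"]]+f["fx"]*d*(th/r)[:,None]
E
python3 - <<'E'
from h import *
from cell import eyes
import cv2
go(w(MAG,(-91,0,42))[0],leanR(MAG,35))
f=eyes.grab_frame("wrist");pickle.dump(f,open("w1.pkl","wb"))
P=w(MAG,[(-121,30,70),(-121,-30,70),(-121,30,50),(-121,-30,50),(-77,30,70),(-77,-30,70),(-77,32,79),(-77,-32,79),(-117,35,168),(-117,-35,168),(-117,35,200),(-117,-35,200),(-88,38,3),(-88,-38,3)])
q=pw(f,P);print(q.round(1).tolist())
im=cv2.resize(f["color"][:300,180:580,::-1],None,fx=2,fy=2,interpolation=cv2.INTER_CUBIC)
for v in q: cv2.circle(im,(int(2*(v[0]-180)+.5),int(2*v[1]+.5)),2,(0,255,0),-1)
cv2.imwrite("pics/w2.png",im)
E
```

```text
time 2.025 t [-0.5, -60.2, 160.8] a [0.07, -0.05, -0.23] pos [578.5 139.7 139.4] q [-11.8  26.   -0.8  76.8  32.5  65.9] F [ 0.3 -1.2 -0.1] op 1.002
[[285.2, 156.9], [362.9, 156.5], [287.6, 169.4], [360.8, 169.0], [287.8, 112.2], [360.1, 111.8], [284.4, 105.6], [363.4, 105.2], [260.4, 63.3], [385.8, 62.5], [251.7, 19.9], [393.5, 19.0], [285.4, 163.4], [363.4, 163.0]]
```

View pics/w2.png

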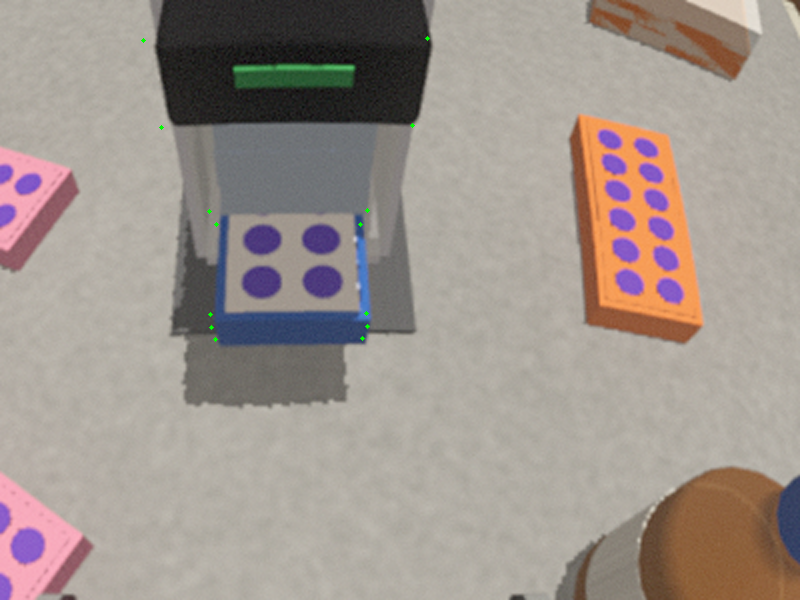

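The crop confirms the target. The blue cassette end with four visible dots, (217..369, 313..345) in the crop, sits in the slot under the hood. The orange and pink ones lie loose. It sits about 2 mm further in world +x than I fitted, so I correct for that and go in.

>>> arm_command:
  commands:
    - {"jaw": 1,"tx": 1.5,"ty": -20,"tz": 54,"ax": 0,"ay": 0,"az": 0}
    - {"jaw": 1,"tx": 1.5,"ty": -40,"tz": 107,"ax": 0,"ay": 0,"az": 0}
    - {"jaw": 1,"tx": 1.5,"ty": -50,"tz": 134,"ax": 0,"ay": 0,"az": 0}
    - {"jaw": 1,"tx": 1.5,"ty": -60,"tz": 161,"ax": 0,"ay": 0,"az": 0}
    - {"jaw": 1,"tx": 1.5,"ty": -60,"tz": 161,"ax": 0,"ay": 0,"az": 0}
  force: 80

```text
time_s: 2.7
tool_pos: [558.6, 279.7, 41.4]
tool_rot: [-145.1, 0.2, 8.4]
contact_force: [0.7, -0.0, 0.2]
opening: 1.0
```

```bash
sed -i 's/MAG=np.array(\[543.6/MAG=np.array([545.6/' h.py; python3 - <<'E'
from h import *
go(w(MAG,(-91,0,42))[0],leanR(MAG,35))
E
```

```text
time 2.7 t [0.5, -0.1, -0.7] a [0.07, -0.01, -0.29] pos [558.6 279.7  41.4] q [  1.5  28.2 -12.7  54.   34.6  81.7] F [ 0.7 -0.   0.2] op 1.0
```

>>> arm_command:
  commands:
    - {"jaw": 0,"tx": 0.5,"ty": 0,"tz": 0,"ax": 0,"ay": 0,"az": -0.3}
    - {"jaw": 0,"tx": 0.5,"ty": 0,"tz": 0,"ax": 0,"ay": 0,"az": -0.3}
    - {"jaw": 0,"tx": 0.5,"ty": 0,"tz": 0,"ax": 0,"ay": 0,"az": -0.3}
    - {"jaw": 0,"tx": 0.5,"ty": 0,"tz": 0,"ax": 0,"ay": 0,"az": -0.3}
    - {"jaw": 0,"tx": 0.5,"ty": 0,"tz": 0,"ax": 0,"ay": 0,"az": -0.3}
    - {"jaw": 0,"tx": 0.5,"ty": 0,"tz": 0,"ax": 0,"ay": 0,"az": -0.3}
  force: 80

```text
time_s: 3.45
tool_pos: [561.3, 278.6, 43.6]
tool_rot: [-145.1, -0.2, 8.5]
contact_force: [-2.6, -3.8, 7.4]
opening: 0.663
```

```bash
python3 - <<'E'
from h import *
go(w(MAG,(-240,0,42))[0],leanR(MAG,35))
E
```

```text
time 3.45 t [-1.6, 122.1, -83.3] a [0.07, -0.26, 0.04] pos [561.3 278.6  43.6] q [  1.4  28.2 -12.4  54.1  34.7  81.4] F [-2.6 -3.8  7.4] op 0.663
```

>>> arm_command:
  commands:
    - {"jaw": 0,"tx": 2,"ty": 11,"tz": -10,"ax": 0,"ay": 0,"az": 0}
    - {"jaw": 0,"tx": 2,"ty": 27,"tz": -21,"ax": 0,"ay": 0,"az": 0}
    - {"jaw": 0,"tx": 2,"ty": 44,"tz": -33,"ax": 0,"ay": 0,"az": 0}
    - {"jaw": 0,"tx": 2,"ty": 64,"tz": -47,"ax": 0,"ay": 0,"az": 0}
    - {"jaw": 0,"tx": 2,"ty": 84,"tz": -61,"ax": 0,"ay": 0,"az": 0}
    - {"jaw": 0,"tx": 2,"ty": 104,"tz": -75,"ax": 0,"ay": 0,"az": 0}
    - {"jaw": 0,"tx": 2,"ty": 124,"tz": -89,"ax": 0,"ay": 0,"az": 0}
    - {"jaw": 0,"tx": 2,"ty": 124,"tz": -89,"ax": 0,"ay": 0,"az": 0}
  force: 80

```text
time_s: 4.45
tool_pos: [586.0, 126.4, 44.0]
tool_rot: [-145.1, -0.2, 8.4]
contact_force: [-0.7, 0.3, -1.7]
opening: 0.657
```

```bash
python3 - <<'E'
from h import *
from cell import eyes
import cv2
go(w(MAG,(-240,0,42))[0],leanR(MAG,35))
f=eyes.grab_frame("wrist");pickle.dump(f,open("w3.pkl","wb"))
g=eyes.grab_frame("scene")
a=cv2.resize(f["color"][:320,160:480,::-1],(440,440))
b=cv2.resize(g["color"][160:320,300:460,::-1],(360,360));b=cv2.copyMakeBorder(b,0,80,0,0,0)
cv2.imwrite("pics/w3.png",np.hstack([a,b]))
E
```

```text
time 4.45 t [-3.6, -4.1, 5.3] a [0.11, -0.23, -0.07] pos [586.  126.4  44. ] q [-12.9  31.2  -7.1  65.8  32.3  64.6] F [-0.7  0.3 -1.7] op 0.657
```

View pics/w3.png

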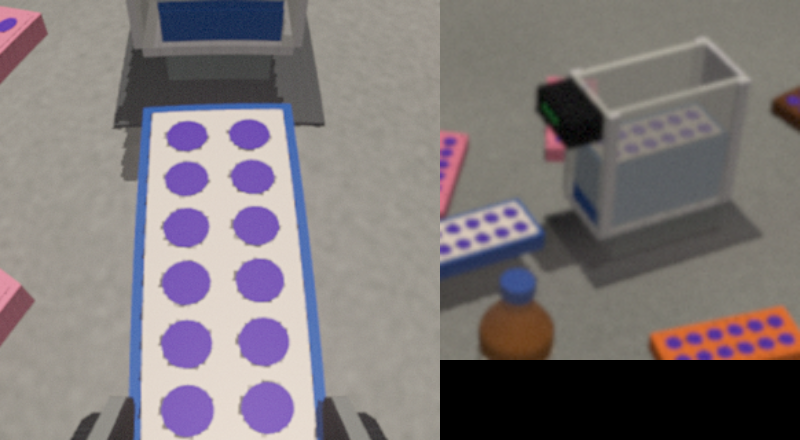

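The left view (wrist) shows the cassette fully out and held, with its far edge at crop (145,108)-(292,103). The right view (scene) shows the four others dropped level in the magazine. Next I measure the cassette in the tool frame and plan the placing.

```bash
python3 - <<'E'
from h import *
from cell import monitor
f=pickle.load(open("w3.pkl","rb"));s=monitor.get_state()
k=lambda u,v:np.array([160+u/1.375,v/1.375])
obs=[k(145,109),k(292,104)];sd=[k(133,390),k(320,390)]
def corners(p,pitch,extra):
    # p: x,y,yaw,ztop ; extra: along positions
    L=np.array([(70,30,0),(70,-30,0),(extra[0],30,0),(extra[1],-30,0)],float)
    M=R.from_euler('ZY',[p[2],pitch],degrees=True).as_matrix();return L@M.T+[p[0],p[1],p[3]]
tr=R.from_euler('xyz',s["tool_rot"],degrees=True).as_matrix()
for pitch in(-2,0,2):
    def r(q):return (pw(f,corners(q[:4],pitch,q[4:]))-np.vstack([obs,sd])).ravel()
    o=least_squares(r,[575,172,98.6,72,-30,-30]);c=o.x
    M=R.from_euler('ZY',[c[2],pitch],degrees=True).as_matrix();ctr=c[:3]*0+[c[0],c[1],c[3]]-10*M[:,2]
    print(pitch,c.round(2),np.abs(o.fun).max().round(2),"centre",ctr.round(1),"in tool",(tr.T@(ctr-s["tool_pos"])).round(1))
print(s["tool_rot"],(w(MAG,(-240+9,0,0))))
E
```

```text
-2 [579.37 165.47 100.14  63.77 -44.12 -45.88] 0.5 centre [579.3 165.8  53.8] in tool [ -0.3 -36.5  13.8]
0 [578.97 167.67 100.12  63.71 -46.62 -48.36] 0.94 centre [579.  167.7  53.7] in tool [ -0.4 -38.   14.9]
2 [578.53 170.12 100.11  63.43 -49.44 -51.16] 1.8 centre [578.6 169.8  53.4] in tool [ -0.5 -39.6  16.3]
[-1.45073564e+02 -1.33377939e-01  8.51275752e+00] [[580.14266434 141.09727598   0.        ]]
```

```bash
python3 - <<'E'
from h import *
from cell import monitor
s=monitor.get_state()
T=leanR(COOL,35);H=w(COOL,(-60,0,220))[0]
go(H,T)
R0=R.from_euler('xyz',s["tool_rot"],degrees=True).as_matrix()
print("lift",(R0.T@np.array([-15,-20,100])).round(1),"mid",(R0.T@(np.array([545,0,230])-s["tool_pos"])).round(1))
E
```

```text
time 4.55 t [-111.7, 196.1, -351.8] a [-0.08, 63.85, 91.47] pos [585.3 128.5  44.1] q [-12.7  31.1  -7.2  65.8  32.3  64.7] F [-0.7 -1.2 -2. ] op 0.661
lift [-17.6 -42.9 -92.1] mid [ -58.4   -7.2 -221.8]
```

>>> arm_command:
  commands:
    - {"jaw": 0,"tx": -6,"ty": -14,"tz": -31,"ax": 0,"ay": 0,"az": 0}
    - {"jaw": 0,"tx": -18,"ty": -43,"tz": -92,"ax": 0,"ay": 0,"az": 0}
    - {"jaw": 0,"tx": -28,"ty": -40,"tz": -125,"ax": 0,"ay": 4.8,"az": 6.9}
    - {"jaw": 0,"tx": -36,"ty": -30,"tz": -150,"ax": 0,"ay": 9.6,"az": 13.7}
    - {"jaw": 0,"tx": -42,"ty": -20,"tz": -170,"ax": 0,"ay": 14.4,"az": 20.6}
    - {"jaw": 0,"tx": -48,"ty": -15,"tz": -190,"ax": 0,"ay": 19.2,"az": 27.5}
    - {"jaw": 0,"tx": -54,"ty": -10,"tz": -207,"ax": 0,"ay": 24,"az": 34.3}
    - {"jaw": 0,"tx": -58,"ty": -7,"tz": -222,"ax": 0,"ay": 28.7,"az": 41.2}
  force: 80

```text
time_s: 5.55
tool_pos: [544.8, 0.6, 230.5]
tool_rot: [-145.0, -0.0, -41.9]
contact_force: [0.0, -0.5, -0.8]
opening: 0.662
```

```bash
python3 - <<'E'
from h import *
go(w(COOL,(-60,0,220))[0],leanR(COOL,35))
E
```

```text
time 5.55 t [152.3, 165.8, -103.3] a [-0.04, 35.07, 50.11] pos [544.8   0.6 230.5] q [-28.6   3.7 -17.8  59.3  34.  106. ] F [ 0.  -0.5 -0.8] op 0.662
```

>>> arm_command:
  commands:
    - {"jaw": 0,"tx": 20,"ty": 22,"tz": -14,"ax": 0,"ay": 5,"az": 7.1}
    - {"jaw": 0,"tx": 42,"ty": 46,"tz": -28,"ax": 0,"ay": 10,"az": 14.3}
    - {"jaw": 0,"tx": 64,"ty": 70,"tz": -43,"ax": 0,"ay": 15,"az": 21.5}
    - {"jaw": 0,"tx": 88,"ty": 96,"tz": -60,"ax": 0,"ay": 20,"az": 28.6}
    - {"jaw": 0,"tx": 112,"ty": 122,"tz": -76,"ax": 0,"ay": 25,"az": 35.8}
    - {"jaw": 0,"tx": 134,"ty": 146,"tz": -91,"ax": 0,"ay": 30,"az": 43}
    - {"jaw": 0,"tx": 152,"ty": 166,"tz": -103,"ax": 0,"ay": 35.1,"az": 50.1}
    - {"jaw": 0,"tx": 152,"ty": 166,"tz": -103,"ax": 0,"ay": 35.1,"az": 50.1}
  force: 80

```text
time_s: 6.55
tool_pos: [529.3, -245.3, 219.0]
tool_rot: [-145.0, -0.0, -102.7]
contact_force: [0.2, 0.1, -1.8]
opening: 0.663
```

```bash
python3 - <<'E'
from h import *
from cell import eyes
import cv2
go(w(COOL,(-60,0,220))[0],leanR(COOL,35))
f=eyes.grab_frame("wrist");pickle.dump(f,open("w4.pkl","wb"))
im=cv2.resize(f["color"][:360,80:560,::-1],(800,600),interpolation=cv2.INTER_CUBIC);im=np.clip(im*1.3,0,255).astype(np.uint8)
P=w(COOL,[(101,74,66),(101,-74,66),(-101,-74,66),(-101,74,66),(95,68,66),(95,-68,66),(68,25,36),(68,-25,36)])
q=pw(f,P);print(q.round(1).tolist())
for v in q: cv2.circle(im,(int((v[0]-80)*5/3),int(v[1]*5/3)),2,(0,255,0),-1)
cv2.imwrite("pics/w4.png",im)
E
```

```text
time 6.55 t [1.3, 0.2, -1.3] a [-0.02, 0.19, 0.28] pos [ 529.3 -245.3  219. ] q [-42.2  -2.8 -28.2  33.1  16.4 155.2] F [ 0.2  0.1 -1.8] op 0.663
[[256.3, 161.0], [398.7, 161.9], [409.9, 364.5], [242.9, 363.6], [261.5, 165.9], [393.4, 166.7], [303.7, 201.5], [350.7, 201.8]]
```

View pics/w4.png

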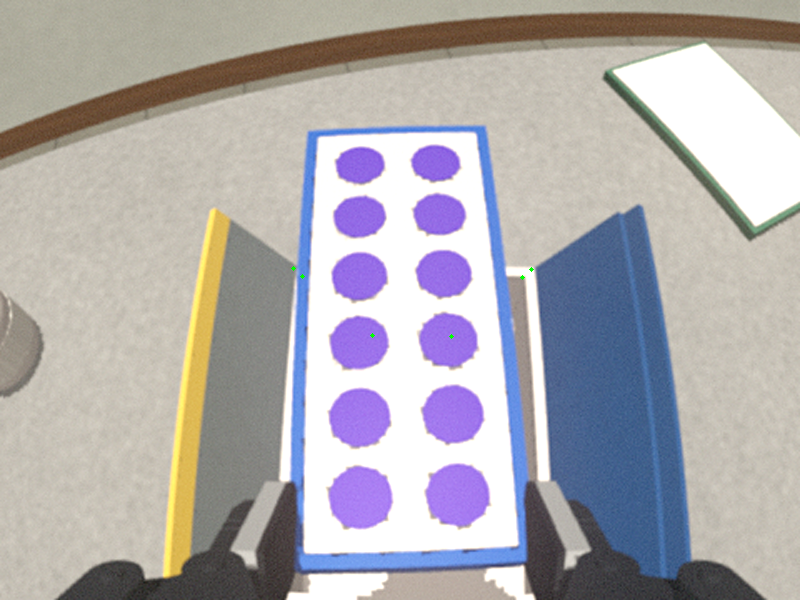

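The wrist view shows the cassette corners at far (308,130)/(487,126) and near (298,570)/(525,563). The cooler's far rim corners are at (297,266)/(533,268), about 1.5 mm to the right of my prediction.

```bash
sed -i 's/COOL=.*/COOL=np.array([586.5,-259.9,-13.04]); COOL[:2]+=1.5*np.array([np.sin(np.radians(-13.04)),-np.cos(np.radians(-13.04))])/; s/MAG=np.array(\(.*\)); COOL/MAG=np.array(\1)\nCOOL/' h.py; grep -n "MAG=\|COOL=" h.py
cat > c.py <<'E'
from h import *
from cell import monitor
import os
if not os.path.exists("st4.pkl"): pickle.dump(monitor.get_state(),open("st4.pkl","wb"))
s=pickle.load(open("st4.pkl","rb"))
f=pickle.load(open("w4.pkl","rb"))
ob=np.array([(308,130),(487,126),(298,570),(525,563)])*.6+[80,0]
L0=np.array([(70,30,10),(70,-30,10),(-70,30,10),(-70,-30,10)],float)
tr=R.from_euler('xyz',s["tool_rot"],degrees=True).as_matrix()
for sc in(1,.985):
    L=L0*[1,sc,1] if sc<1 else L0
    if sc<1: L=L0*[.99,sc,1]
    def r(q):return (pw(f,L@R.from_euler('ZYX',q[3:],degrees=True).as_matrix().T+q[:3])-ob).ravel()
    o=least_squares(r,[560,-255,235,-13,0,0]);c=o.x
    print(sc,"ctr",c.round(1),"err",np.abs(o.fun).max().round(2),"in tool",(tr.T@(c[:3]-s["tool_pos"])).round(1),"fwd/up",(R.from_euler('z',-c[3],degrees=True).apply(c[:3]-s["tool_pos"])).round(1))
E
python3 c.py
```

```text
13:MAG=np.array([545.6,369.5,98.6]); COOL=np.array([586.5,-259.9,-13.04])
1 ctr [ 5.711e+02 -2.532e+02  2.275e+02 -1.080e+01 -3.900e+00  5.000e-01] err 0.23 in tool [ -0.8 -39.7  17.4] fwd/up [42.6 -0.5  8.5]
0.985 ctr [ 5.702e+02 -2.530e+02  2.295e+02 -1.080e+01 -3.600e+00  5.000e-01] err 0.49 in tool [ -0.8 -40.2  15.3] fwd/up [41.7 -0.4 10.5]
```

```bash
python3 - <<'E'
t=open('h.py').read()
t=t.replace("COOL=np.array([586.5,-259.9,-13.04])","COOL=np.array([586.2,-261.4,-13.04])")
t+='''
def tgt(z,fwd=-41.5,lat=.4,lean=33,dyaw=-2):
    c=COOL+[0,0,dyaw];return w(COOL,(fwd,lat,z))[0],leanR(c,lean)
'''
open('h.py','w').write(t)
E
python3 - <<'E'
from h import *
print(COOL)
go(*tgt(120));go(*tgt(38))
E
```

```text
[ 585.86155314 -262.86131917  -13.04      ]
time 6.6 t [4.6, 42.4, 91.2] a [-2.01, 1.39, 2.06] pos [ 529.4 -244.8  219. ] q [-42.2  -2.8 -28.2  33.2  16.5 155. ] F [-0.  -0.2 -1.7] op 0.658
time 6.6 t [4.7, 89.4, 158.4] a [-2.01, 1.39, 2.06] pos [ 529.4 -244.8  219. ] q [-42.2  -2.8 -28.2  33.2  16.5 155. ] F [-0.  -0.2 -1.7] op 0.658
```

```bash
sed -i 's/; COOL\[:2\]+=.*$//' h.py; python3 - <<'E'
from h import *
print(COOL)
go(*tgt(38))
E
```

```text
[ 585.86155314 -262.86131917  -13.04      ]
time 6.6 t [4.7, 89.4, 158.4] a [-2.01, 1.39, 2.06] pos [ 529.4 -244.8  219. ] q [-42.2  -2.8 -28.2  33.2  16.5 155. ] F [-0.  -0.2 -1.7] op 0.658
```

>>> arm_command:
  commands:
    - {"jaw": 0,"tx": 1,"ty": 14,"tz": 30,"ax": -1,"ay": 0.7,"az": 1}
    - {"jaw": 0,"tx": 2,"ty": 30,"tz": 62,"ax": -2,"ay": 1.4,"az": 2}
    - {"jaw": 0,"tx": 3,"ty": 46,"tz": 95,"ax": -2,"ay": 1.4,"az": 2}
    - {"jaw": 0,"tx": 3,"ty": 60,"tz": 115,"ax": -2,"ay": 1.4,"az": 2}
    - {"jaw": 0,"tx": 3,"ty": 72,"tz": 133,"ax": -2,"ay": 1.4,"az": 2}
    - {"jaw": 0,"tx": 3,"ty": 81,"tz": 147,"ax": -2,"ay": 1.4,"az": 2}
    - {"jaw": 0,"tx": 3,"ty": 86,"tz": 154,"ax": -2,"ay": 1.4,"az": 2}
    - {"jaw": 0,"tx": 3,"ty": 86,"tz": 154,"ax": -2,"ay": 1.4,"az": 2}
  force: 80

```text
time_s: 7.6
tool_pos: [546.3, -252.5, 43.3]
tool_rot: [-147.0, -0.0, -105.1]
contact_force: [-0.3, -0.6, -0.5]
opening: 0.663
```

```bash
python3 - <<'E'
from h import *
go(*tgt(38));go(*tgt(34))
E
```

```text
time 7.6 t [0.8, 3.4, 4.1] a [0.02, -0.07, -0.05] pos [ 546.3 -252.5   43.3] q [-39.8  11.  -42.6   5.9  13.1 158.9] F [-0.3 -0.6 -0.5] op 0.663
time 7.6 t [0.8, 5.6, 7.5] a [0.02, -0.07, -0.05] pos [ 546.3 -252.5   43.3] q [-39.8  11.  -42.6   5.9  13.1 158.9] F [-0.3 -0.6 -0.5] op 0.663
```

>>> arm_command:
  commands:
    - {"jaw": 0,"tx": -0.7,"ty": 2,"tz": 2.5,"ax": 0,"ay": 0,"az": 0}
    - {"jaw": 0,"tx": -0.7,"ty": 3.4,"tz": 4.1,"ax": 0,"ay": 0,"az": 0}
    - {"jaw": 0,"tx": -0.7,"ty": 3.4,"tz": 4.1,"ax": 0,"ay": 0,"az": 0}
  force: 80

```text
time_s: 7.98
tool_pos: [546.0, -252.4, 38.6]
tool_rot: [-146.9, -0.1, -105.2]
contact_force: [-0.7, -0.0, -0.6]
opening: 0.661
```

```bash
cat >> h.py <<'E'
COOL=np.array([586.2,-261.4,-13.04])
E
python3 - <<'E'
from h import *
go(*tgt(34));go(*tgt(30))
E
```

```text
time 7.975 t [-0.7, 2.8, 3.7] a [-0.05, -0.16, -0.11] pos [ 546.  -252.4   38.6] q [-39.8  11.4 -43.2   4.8  13.1 159. ] F [-0.7 -0.  -0.6] op 0.661
time 7.975 t [-0.7, 5.0, 7.1] a [-0.05, -0.16, -0.11] pos [ 546.  -252.4   38.6] q [-39.8  11.4 -43.2   4.8  13.1 159. ] F [-0.7 -0.  -0.6] op 0.661
```

>>> arm_command:
  commands:
    - {"jaw": 0,"tx": -0.5,"ty": 1.4,"tz": 1.8,"ax": 0,"ay": 0,"az": 0}
    - {"jaw": 0,"tx": -0.5,"ty": 2.5,"tz": 3.2,"ax": 0,"ay": 0,"az": 0}
    - {"jaw": 0,"tx": -0.5,"ty": 2.5,"tz": 3.2,"ax": 0,"ay": 0,"az": 0}
  force: 80

```text
time_s: 8.35
tool_pos: [545.7, -251.8, 34.3]
tool_rot: [-147.0, -0.1, -105.2]
contact_force: [0.6, 0.2, -0.8]
opening: 0.66
```

```bash
python3 - <<'E'
from h import *
from cell import eyes
import cv2
go(*tgt(30));
f=eyes.grab_frame("wrist");g=eyes.grab_frame("scene");pickle.dump((f,g),open("w5.pkl","wb"))
a=cv2.resize(f["color"][:320,160:480,::-1],(400,400))
b=cv2.resize(g["color"][230:360,20:180,::-1],(400,325),interpolation=cv2.INTER_CUBIC);b=cv2.copyMakeBorder(b,0,75,0,0,0)
cv2.imwrite("pics/w5.png",np.hstack([a,b]))
E
```

```text
time 8.35 t [-0.2, 2.2, 3.6] a [-0.03, -0.15, -0.13] pos [ 545.7 -251.8   34.3] q [-39.8  11.8 -43.6   4.   13.  159. ] F [ 0.6  0.2 -0.8] op 0.66
```

View pics/w5.png

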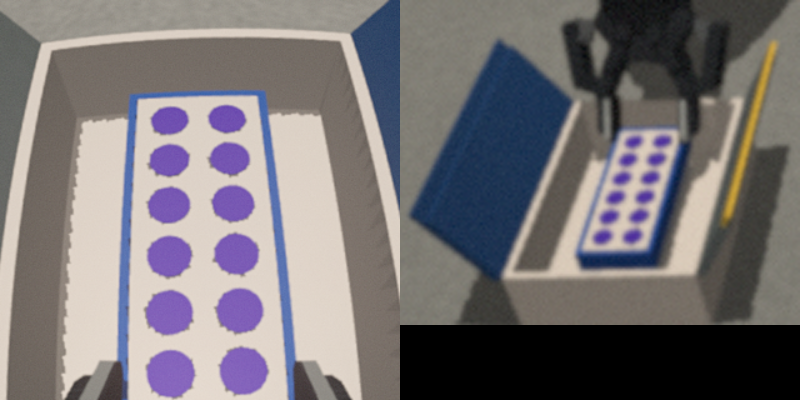

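```bash
python3 - <<'E'
from h import *
f,g=pickle.load(open("w5.pkl","rb"))
P=w(COOL,[(95,68,12),(95,-68,12),(95,68,66),(95,-68,66),(70,30,60),(70,-30,60),(70,30,66),(70,-30,66),(60,30,60)])
print(((pw(f,P)-[160,0])*1.25).round(1).tolist())
C["scene"]=g
print(((proj("scene",w(COOL,[(101,-74,66),(101,74,66),(-101,-74,66),(70,-30,60),(70,30,60)]))-[20,230])*2.5).round(1).tolist())
E
```

```text
[[76.0, 120.1], [319.0, 112.1], [50.6, 52.2], [340.9, 43.0], [128.6, 90.3], [266.1, 85.9], [126.8, 81.2], [267.5, 76.7], [127.4, 107.2]]
[[98.5, 276.2], [291.8, 272.3], [171.7, 99.4], [169.3, 249.9], [245.7, 248.4]]
```

Left view (wrist): the cassette is nearly square in the box, with far corners at (132,97)/(265,92), about 2 mm off to +y. Right view (scene): it is level between the open leaves. I trim and keep lowering.

>>> arm_command:
  commands:
    - {"jaw": 0,"tx": 1,"ty": 0.3,"tz": 2.2,"ax": 0,"ay": 0,"az": 0}
    - {"jaw": 0,"tx": 2,"ty": 0.5,"tz": 4.5,"ax": 0,"ay": 0,"az": 0}
    - {"jaw": 0,"tx": 2,"ty": 0.5,"tz": 4.5,"ax": 0,"ay": 0,"az": 0}
  force: 80

```text
time_s: 8.82
tool_pos: [547.4, -254.5, 30.3]
tool_rot: [-146.9, -0.1, -105.2]
contact_force: [0.9, 0.0, -0.0]
opening: 0.665
```

>>> arm_command:
  commands:
    - {"jaw": 0,"tx": 0,"ty": 0.8,"tz": 1.3,"ax": 0,"ay": 0,"az": 0}
    - {"jaw": 0,"tx": 0,"ty": 1.1,"tz": 1.7,"ax": 0,"ay": 0,"az": 0}
    - {"jaw": 0,"tx": 0,"ty": 1.1,"tz": 1.7,"ax": 0,"ay": 0,"az": 0}
  force: 80

```text
time_s: 9.2
tool_pos: [547.6, -254.5, 29.0]
tool_rot: [-146.9, -0.1, -105.2]
contact_force: [-2.3, 0.7, 5.9]
opening: 0.664
```

>>> arm_command:
  commands:
    - {"jaw": 0.7,"tx": 0,"ty": 0,"tz": 0,"ax": 0,"ay": 0,"az": 0}
    - {"jaw": 0.8,"tx": 0,"ty": 0,"tz": 0,"ax": 0,"ay": 0,"az": 0}
    - {"jaw": 1,"tx": 0,"ty": 0,"tz": 0,"ax": 0,"ay": 0,"az": 0}
    - {"jaw": 1,"tx": 0,"ty": 0,"tz": 0,"ax": 0,"ay": 0,"az": 0}
    - {"jaw": 1,"tx": 0,"ty": 0,"tz": 0,"ax": 0,"ay": 0,"az": 0}
  force: 60

```text
time_s: 9.82
tool_pos: [547.1, -254.3, 28.2]
tool_rot: [-147.0, -0.1, -105.2]
contact_force: [-0.7, -0.3, 0.2]
opening: 1.0
```

```bash
python3 - <<'E'
from h import *
go(w(COOL,(-120,0,230))[0],leanR(COOL,33))
go(w(COOL,(-120,0,230))[0],leanR(COOL,0))
E
```

```text
time 9.825 t [1.4, -42.6, -213.0] a [-0.03, -1.24, -1.81] pos [ 547.1 -254.3   28.2] q [-39.9  12.6 -43.8   3.1  13.1 158.9] F [-0.7 -0.3  0.2] op 1.0
time 9.825 t [1.4, -42.6, -213.0] a [-33.03, -0.69, -2.11] pos [ 547.1 -254.3   28.2] q [-39.9  12.6 -43.8   3.1  13.1 158.9] F [-0.7 -0.3  0.2] op 1.0
```

>>> arm_command:
  commands:
    - {"jaw": 1,"tx": 0,"ty": 0,"tz": -25,"ax": 0,"ay": 0,"az": 0}
    - {"jaw": 1,"tx": 0,"ty": 0,"tz": -70,"ax": 0,"ay": 0,"az": 0}
    - {"jaw": 1,"tx": 0,"ty": -10,"tz": -120,"ax": 0,"ay": 0,"az": 0}
    - {"jaw": 1,"tx": 1,"ty": -25,"tz": -170,"ax": 0,"ay": 0,"az": 0}
    - {"jaw": 1,"tx": 1.5,"ty": -43,"tz": -213,"ax": 0,"ay": 0,"az": 0}
    - {"jaw": 1,"tx": 1.5,"ty": -43,"tz": -213,"ax": 0,"ay": 0,"az": 0}

```text
time_s: 10.58
tool_pos: [470.4, -235.6, 234.8]
tool_rot: [-146.6, -0.3, -105.2]
contact_force: [-0.5, 0.4, 0.2]
opening: 1.002
```

```bash
python3 - <<'E'
from h import *
from cell import eyes
import cv2
go(w(COOL,(-120,0,230))[0],leanR(COOL,0))
f=eyes.grab_frame("wrist");t=eyes.grab_frame("top");pickle.dump((f,t),open("w6.pkl","wb"))
a=cv2.resize(f["color"][60:360,120:520,::-1],(800,600),interpolation=cv2.INTER_CUBIC)
for v in (pw(f,w(COOL,[(101,74,66),(101,-74,66),(-101,-74,66),(-101,74,66),(95,68,12),(95,-68,12),(70,30,56),(70,-30,56),(-70,-30,56),(-70,30,56)]))-[120,60])*2: cv2.circle(a,(int(v[0]),int(v[1])),3,(0,255,0),1)
cv2.imwrite("pics/w6.png",a)
E
```

```text
time 10.575 t [-1.0, 3.8, 3.3] a [-33.4, -0.92, -2.07] pos [ 470.4 -235.6  234.8] q [-45.6  -8.6 -29.8  39.1  15.9 153.8] F [-0.5  0.4  0.2] op 1.002
```

View pics/w6.png

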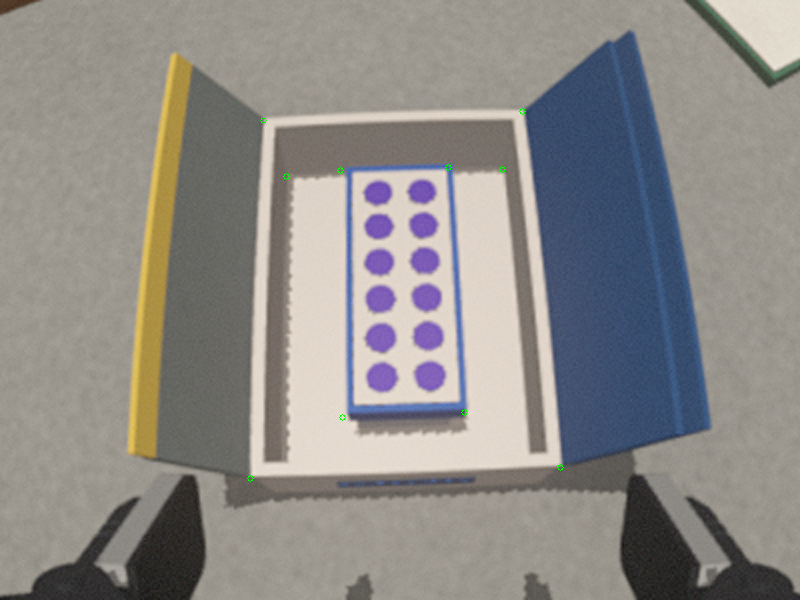

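The cassette lies square on the block, with corners at (347,169), (452,167), (464,408), (349,411). It is about 2 mm off sideways and 1–2 mm lengthwise, and looks flat. Next is the rebated leaf, left in this view.

```bash
cat >> h.py <<'E'
def vert():
    M=R.from_euler('z',COOL[2],degrees=True).as_matrix();return np.c_[M[:,0],-M[:,1],-M[:,2]]
E
python3 - <<'E'
from h import *
go(w(COOL,(0,155,230))[0],vert())
E
```

```text
time 10.675 t [-159.6, -95.4, 62.1] a [-25.46, -26.59, -89.37] pos [ 469.4 -234.4  230.2] q [-45.6  -8.4 -30.1  38.9  15.9 153.9] F [-0.2  0.4 -0.7] op 0.997
```

>>> arm_command:
  commands:
    - {"jaw": 0,"tx": -20,"ty": -12,"tz": 0,"ax": -2.8,"ay": -2.9,"az": -9.7}
    - {"jaw": 0,"tx": -40,"ty": -24,"tz": 10,"ax": -5.5,"ay": -5.8,"az": -19.4}
    - {"jaw": 0,"tx": -60,"ty": -36,"tz": 20,"ax": -8.3,"ay": -8.7,"az": -29}
    - {"jaw": 0,"tx": -80,"ty": -48,"tz": 30,"ax": -11,"ay": -11.6,"az": -38.8}
    - {"jaw": 0,"tx": -105,"ty": -63,"tz": 40,"ax": -13.8,"ay": -14.5,"az": -48.5}
    - {"jaw": 0,"tx": -130,"ty": -78,"tz": 50,"ax": -16.6,"ay": -17.4,"az": -58.2}
    - {"jaw": 0,"tx": -160,"ty": -95,"tz": 62,"ax": -19.3,"ay": -20.2,"az": -68}
    - {"jaw": 0,"tx": -160,"ty": -95,"tz": 62,"ax": -22,"ay": -23,"az": -77.5}

```text
time_s: 11.68
tool_pos: [622.1, -108.1, 226.7]
tool_rot: [-176.3, -2.9, -24.6]
contact_force: [0.4, 0.2, -0.7]
opening: -0.001
```

```bash
python3 - <<'E'
from h import *
go(w(COOL,(0,155,95))[0],vert())
E
```

```text
time 11.675 t [-6.5, 10.9, 131.1] a [-3.35, -3.26, -11.42] pos [ 622.1 -108.1  226.7] q [-19.2  20.1  11.5  78.2   3.4  95.4] F [ 0.4  0.2 -0.7] op -0.001
```

>>> arm_command:
  commands:
    - {"jaw": 0,"tx": -3,"ty": 5,"tz": 30,"ax": -3.3,"ay": -3.2,"az": -9}
    - {"jaw": 0,"tx": -6,"ty": 8,"tz": 75,"ax": -3.3,"ay": -3.3,"az": -11.4}
    - {"jaw": 0,"tx": -6.5,"ty": 11,"tz": 115,"ax": -3.3,"ay": -3.3,"az": -11.4}
    - {"jaw": 0,"tx": -6.5,"ty": 11,"tz": 131,"ax": -3.3,"ay": -3.3,"az": -11.4}
    - {"jaw": 0,"tx": -6.5,"ty": 11,"tz": 131,"ax": -3.3,"ay": -3.3,"az": -11.4}

```text
time_s: 12.3
tool_pos: [620.3, -112.1, 96.9]
tool_rot: [-179.9, -0.1, -13.5]
contact_force: [0.6, 0.0, 0.8]
opening: -0.001
```

```bash
python3 - <<'E'
from h import *
go(w(COOL,(0,155,95))[0],vert())
go(w(COOL,(0,30,100))[0],vert())
E
```

```text
time 12.3 t [0.4, -1.9, 1.9] a [-0.11, -0.13, -0.47] pos [ 620.3 -112.1   96.9] q [-17.9  25.2   0.7  65.3   0.1  85.6] F [0.6 0.  0.8] op -0.001
time 12.3 t [1.4, 123.1, -3.4] a [-0.11, -0.13, -0.47] pos [ 620.3 -112.1   96.9] q [-17.9  25.2   0.7  65.3   0.1  85.6] F [0.6 0.  0.8] op -0.001
```

>>> arm_command:
  commands:
    - {"jaw": 0,"tx": 0,"ty": 15,"tz": -1,"ax": 0,"ay": 0,"az": -0.4}
    - {"jaw": 0,"tx": 0,"ty": 30,"tz": -2,"ax": 0,"ay": 0,"az": -0.4}
    - {"jaw": 0,"tx": 0.5,"ty": 46,"tz": -2,"ax": 0,"ay": 0,"az": -0.4}
    - {"jaw": 0,"tx": 0.5,"ty": 62,"tz": -2,"ax": 0,"ay": 0,"az": -0.4}
    - {"jaw": 0,"tx": 1,"ty": 78,"tz": -2,"ax": 0,"ay": 0,"az": -0.4}
    - {"jaw": 0,"tx": 1,"ty": 94,"tz": -2,"ax": 0,"ay": 0,"az": -0.4}
    - {"jaw": 0,"tx": 1,"ty": 109,"tz": -2,"ax": 0,"ay": 0,"az": -0.4}
    - {"jaw": 0,"tx": 1,"ty": 123,"tz": -2,"ax": 0,"ay": 0,"az": -0.4}

```text
time_s: 13.3
tool_pos: [592.6, -233.5, 99.8]
tool_rot: [-179.9, -0.3, -13.1]
contact_force: [0.2, 0.2, -0.3]
opening: -0.0
```

```bash
python3 - <<'E'
from h import *
go(w(COOL,(0,25,74))[0],vert())
E
```

```text
time 13.3 t [-0.0, 3.7, 25.8] a [-0.08, -0.26, -0.1] pos [ 592.6 -233.5   99.8] q [-29.1  25.7   1.8  65.9   0.2  74. ] F [ 0.2  0.2 -0.3] op -0.0
```

>>> arm_command:
  commands:
    - {"jaw": 0,"tx": 0,"ty": 2,"tz": 8,"ax": 0,"ay": 0,"az": 0}
    - {"jaw": 0,"tx": 0,"ty": 4,"tz": 16,"ax": 0,"ay": 0,"az": 0}
    - {"jaw": 0,"tx": 0,"ty": 4,"tz": 22,"ax": 0,"ay": 0,"az": 0}
    - {"jaw": 0,"tx": 0,"ty": 4,"tz": 26,"ax": 0,"ay": 0,"az": 0}
    - {"jaw": 0,"tx": 0,"ty": 4,"tz": 26,"ax": 0,"ay": 0,"az": 0}

```text
time_s: 13.92
tool_pos: [592.2, -235.7, 73.6]
tool_rot: [-179.9, -0.2, -13.1]
contact_force: [-0.7, 0.4, 0.5]
opening: -0.001
```

>>> arm_command:
  commands:
    - {"jaw": 0,"tx": 0,"ty": 0,"tz": 2,"ax": 0,"ay": 0,"az": 0}
    - {"jaw": 0,"tx": 0,"ty": 0,"tz": 4,"ax": 0,"ay": 0,"az": 0}
    - {"jaw": 0,"tx": 0,"ty": 0,"tz": 4,"ax": 0,"ay": 0,"az": 0}

```text
time_s: 14.3
tool_pos: [592.4, -236.0, 70.1]
tool_rot: [-179.9, -0.3, -13.1]
contact_force: [-0.1, -0.2, 0.8]
opening: -0.002
```

```bash
python3 - <<'E'
from h import *
from cell import eyes
import cv2
go(w(COOL,(0,25,74))[0],vert())
f=eyes.grab_frame("wrist");t=eyes.grab_frame("scene")
a=cv2.resize(f["color"][60:360,120:520,::-1],(400,300))
b=cv2.resize(t["color"][220:370,10:210,::-1],(400,300),interpolation=cv2.INTER_CUBIC)
cv2.imwrite("pics/w7.png",np.hstack([a,b]))
E
```

```text
time 14.3 t [-0.3, 1.1, -3.9] a [-0.11, -0.3, -0.07] pos [ 592.4 -236.    70.1] q [-29.4  26.8  -0.8  62.1   0.2  73.8] F [-0.1 -0.2  0.8] op -0.002
```

View pics/w7.png

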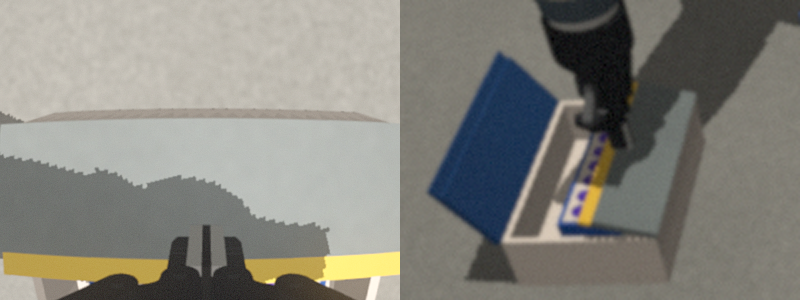

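```bash
python3 - <<'E'
from h import *
from cell import eyes
import cv2
t=eyes.grab_frame("scene");f=eyes.grab_frame("wrist")
C["scene"]=t
b=cv2.resize(t["color"][240:350,60:180,::-1],(654,600),interpolation=cv2.INTER_CUBIC);b=np.clip(b*1.3,0,255).astype(np.uint8)
for th,col in((0,(0,255,0)),(.3,(0,255,255)),(.6,(0,0,255))):
    for x in(-101,101):
        L=(x,74-74*np.cos(th)+8*np.sin(th),66+74*np.sin(th)+8*np.cos(th))
        v=(proj("scene",w(COOL,L))[0]-[60,240])*5.45;cv2.circle(b,(int(v[0]),int(v[1])),4,col,1)
        v=(pw(f,w(COOL,L))[0]);print(th,x,v.round(1))
cv2.imwrite("pics/w8.png",b)
E
```

```text
0 -101 [139.6 324.7]
0 101 [507.1 323.6]
0.3 -101 [119.9 335.1]
0.3 101 [526.8 334. ]
0.6 -101 [ 95.6 333.1]
0.6 101 [551.  331.9]
```

View pics/w8.png

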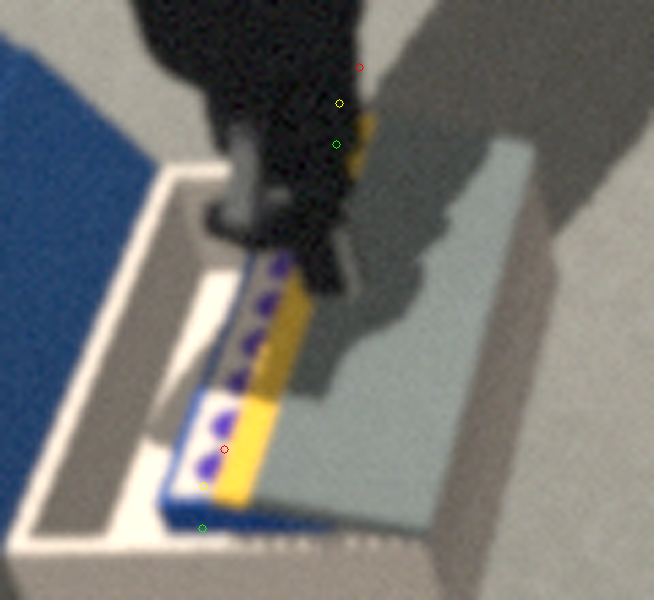

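The scene crop shows the yellow edge's near corner at (213,500), between my predictions for 0 and 0.3 rad. So the leaf is still about 0.2 rad open, and I press further down.

>>> arm_command:
  commands:
    - {"jaw": 0,"tx": 0,"ty": 0,"tz": 2,"ax": 0,"ay": 0,"az": 0}
    - {"jaw": 0,"tx": 0,"ty": 0,"tz": 4,"ax": 0,"ay": 0,"az": 0}
    - {"jaw": 0,"tx": 0,"ty": 0,"tz": 4,"ax": 0,"ay": 0,"az": 0}

```text
time_s: 14.88
tool_pos: [592.3, -236.0, 65.9]
tool_rot: [-179.9, -0.3, -13.1]
contact_force: [0.5, 0.0, 0.3]
opening: -0.003
```

```bash
cat > y.py <<'E'
from h import *
from cell import eyes
import cv2
f=eyes.grab_frame("wrist");c=f["color"].astype(int)
m=(c[:,:,0]>c[:,:,2]+60)&(c[:,:,1]>c[:,:,2]+40)
for u in(60,100,110,120,130,140,150,180,220,430,470,500,510,520,530,540):
    r=np.where(m[:,u])[0];print(u,(r.min(),r.max(),len(r)) if len(r) else None,end="; ")
s=__import__("cell").monitor.get_state();print("\nTCP px",pw(f,s["tool_pos"]).round(1),s["tool_pos"].round(1),s["contact_force"].round(1))
for th in(0,.1,.2,.3,.4,.6):
    top=[(x,74-74*np.cos(th)+8*np.sin(th),66+74*np.sin(th)+8*np.cos(th)) for x in(-101,101)]
    print(th,pw(f,w(COOL,top)).round(0).tolist())
cv2.imwrite("pics/y.png",f["color"][:,:,::-1])
E
python3 y.py
```

```text
60 None; 100 None; 110 None; 120 None; 130 (np.int64(316), np.int64(336), 21); 140 (np.int64(317), np.int64(337), 21); 150 (np.int64(318), np.int64(338), 21); 180 (np.int64(319), np.int64(341), 23); 220 (np.int64(322), np.int64(339), 18); 430 (np.int64(321), np.int64(338), 18); 470 (np.int64(319), np.int64(341), 23); 500 (np.int64(317), np.int64(337), 21); 510 (np.int64(316), np.int64(337), 22); 520 (np.int64(315), np.int64(336), 22); 530 None; 540 None; 
TCP px [[323.4 281.5]] [ 592.3 -236.    65.9] [-1.3 -0.3  0.1]
0 [[137.0, 328.0], [510.0, 327.0]]
0.1 [[130.0, 333.0], [517.0, 332.0]]
0.2 [[124.0, 337.0], [523.0, 336.0]]
0.3 [[116.0, 339.0], [531.0, 338.0]]
0.4 [[108.0, 340.0], [539.0, 339.0]]
0.6 [[91.0, 338.0], [556.0, 336.0]]
```

```bash
python3 - <<'E'
from h import *
import cv2
p=lambda P:((proj("scene",P)-[60,240])*5.45).round(0).tolist()
print("tip z70,80,90",p([[592.4,-236,70],[592.4,-236,80],[592.4,-236,90]]))
print("hinge corner top near/far",p(w(COOL,[(101,74,74),(-101,74,74),(101,74,66)])))
f=pickle.load(open("w6.pkl","rb"))[0]
im=cv2.imread("pics/y.png").astype(int)
for u in(150,200,320,450,500):
    col=im[100:330,u].sum(1);d=np.abs(col[4:]-col[:-4]);print(u,[(int(i)+102,int(d[i])) for i in np.argsort(-d)[:4]])
E
cat >> y.py <<'E'
print("hinge edge",pw(f,w(COOL,[(-101,74,74),(0,74,74),(101,74,74),(101,76,74),(101,82,70)])).round(0).tolist())
E
python3 y.py | tail -1
```

```text
tip z70,80,90 [[346.0, 330.0], [340.0, 312.0], [334.0, 293.0]]
hinge corner top near/far [[414.0, 524.0], [522.0, 141.0], [418.0, 539.0]]
150 [(222, 173), (221, 170), (223, 133), (181, 130)]
200 [(232, 170), (233, 167), (234, 143), (231, 140)]
320 [(241, 223), (242, 215), (240, 171), (243, 154)]
450 [(182, 132), (183, 115), (181, 102), (296, 95)]
500 [(179, 99), (185, 95), (178, 94), (184, 89)]
hinge edge [[114.0, 192.0], [323.0, 186.0], [532.0, 191.0], [533.0, 187.0], [530.0, 173.0]]
```

Scene and wrist views agree that the fingertips sit about 16–18 mm above the reported TCP, with the leaf at about 0.2 rad. I keep pressing in small steps, watching force and leaf angle.

>>> arm_command:
  commands:
    - {"jaw": 0,"tx": 0,"ty": 0,"tz": 2,"ax": 0,"ay": 0,"az": 0}
    - {"jaw": 0,"tx": 0,"ty": 0,"tz": 4,"ax": 0,"ay": 0,"az": 0}
    - {"jaw": 0,"tx": 0,"ty": 0,"tz": 6,"ax": 0,"ay": 0,"az": 0}
    - {"jaw": 0,"tx": 0,"ty": 0,"tz": 6,"ax": 0,"ay": 0,"az": 0}

```text
time_s: 15.48
tool_pos: [592.3, -236.0, 59.9]
tool_rot: [-179.9, -0.3, -13.1]
contact_force: [-0.3, -0.6, 0.3]
opening: -0.001
```

```bash
python3 y.py
```

```text
60 None; 100 None; 110 None; 120 None; 130 (np.int64(320), np.int64(338), 19); 140 (np.int64(321), np.int64(339), 19); 150 (np.int64(322), np.int64(341), 20); 180 (np.int64(324), np.int64(343), 20); 220 (np.int64(326), np.int64(339), 14); 430 (np.int64(325), np.int64(338), 14); 470 (np.int64(323), np.int64(343), 21); 500 (np.int64(321), np.int64(340), 20); 510 (np.int64(320), np.int64(339), 20); 520 (np.int64(319), np.int64(338), 20); 530 None; 540 None; 
TCP px [[323.4 281.5]] [ 592.3 -236.    60. ] [-0.2  0.3  0. ]
0 [[132.0, 334.0], [515.0, 333.0]]
0.1 [[125.0, 339.0], [522.0, 338.0]]
0.2 [[118.0, 343.0], [529.0, 342.0]]
0.3 [[111.0, 345.0], [536.0, 344.0]]
0.4 [[102.0, 347.0], [544.0, 346.0]]
0.6 [[84.0, 345.0], [563.0, 343.0]]
hinge edge [[107.0, 194.0], [322.0, 188.0], [539.0, 193.0], [539.0, 189.0], [536.0, 175.0]]
```

>>> arm_command:
  commands:
    - {"jaw": 0,"tx": 0,"ty": 0,"tz": 2,"ax": 0,"ay": 0,"az": 0}
    - {"jaw": 0,"tx": 0,"ty": 0,"tz": 4,"ax": 0,"ay": 0,"az": 0}
    - {"jaw": 0,"tx": 0,"ty": 0,"tz": 4,"ax": 0,"ay": 0,"az": 0}

```text
time_s: 15.9
tool_pos: [592.3, -236.1, 55.9]
tool_rot: [-179.9, -0.3, -13.1]
contact_force: [0.2, 0.4, 0.5]
opening: 0.001
```

```bash
python3 y.py | cut -c1-420
```

```text
60 None; 100 None; 110 None; 120 None; 130 (np.int64(322), np.int64(339), 18); 140 (np.int64(323), np.int64(340), 18); 150 (np.int64(323), np.int64(341), 19); 180 (np.int64(326), np.int64(344), 19); 220 (np.int64(328), np.int64(339), 12); 430 (np.int64(327), np.int64(338), 12); 470 (np.int64(325), np.int64(344), 20); 500 (np.int64(323), np.int64(341), 19); 510 (np.int64(322), np.int64(339), 18); 520 (np.int64(321), n
TCP px [[323.3 281.4]] [ 592.3 -236.    56. ] [-1.5  0.8 -0.4]
0 [[129.0, 337.0], [518.0, 336.0]]
0.1 [[122.0, 343.0], [525.0, 342.0]]
0.2 [[115.0, 347.0], [532.0, 346.0]]
0.3 [[107.0, 350.0], [540.0, 349.0]]
0.4 [[98.0, 351.0], [548.0, 350.0]]
0.6 [[79.0, 349.0], [567.0, 348.0]]
hinge edge [[103.0, 196.0], [322.0, 189.0], [543.0, 194.0], [543.0, 190.0], [540.0, 176.0]]
```

>>> arm_command:
  commands:
    - {"jaw": 0,"tx": 0,"ty": 0,"tz": 1.5,"ax": 0,"ay": 0,"az": 0}
    - {"jaw": 0,"tx": 0,"ty": 0,"tz": 3,"ax": 0,"ay": 0,"az": 0}
    - {"jaw": 0,"tx": 0,"ty": 0,"tz": 3,"ax": 0,"ay": 0,"az": 0}

```text
time_s: 16.32
tool_pos: [592.4, -236.1, 53.0]
tool_rot: [-179.9, -0.3, -13.1]
contact_force: [0.4, -0.7, 0.4]
opening: -0.004
```

>>> arm_command:
  commands:
    - {"jaw": 0,"tx": 0,"ty": 0,"tz": 1.5,"ax": 0,"ay": 0,"az": 0}
    - {"jaw": 0,"tx": 0,"ty": 0,"tz": 3,"ax": 0,"ay": 0,"az": 0}
    - {"jaw": 0,"tx": 0,"ty": 0,"tz": 3,"ax": 0,"ay": 0,"az": 0}

```text
time_s: 16.7
tool_pos: [592.5, -236.1, 50.1]
tool_rot: [-179.9, -0.3, -13.1]
contact_force: [0.2, 0.3, 1.1]
opening: -0.002
```

```bash
python3 y.py | cut -c1-420
```

```text
60 None; 100 None; 110 None; 120 None; 130 (np.int64(323), np.int64(338), 16); 140 (np.int64(324), np.int64(340), 17); 150 (np.int64(325), np.int64(341), 17); 180 (np.int64(327), np.int64(343), 17); 220 (np.int64(329), np.int64(339), 11); 430 (np.int64(329), np.int64(339), 11); 470 (np.int64(326), np.int64(343), 18); 500 (np.int64(324), np.int64(340), 17); 510 (np.int64(323), np.int64(338), 16); 520 (np.int64(322), n
TCP px [[323.4 281.5]] [ 592.5 -236.1   50.2] [-0.5 -0.6  1.4]
0 [[123.0, 343.0], [523.0, 342.0]]
0.1 [[117.0, 349.0], [530.0, 347.0]]
0.2 [[109.0, 353.0], [537.0, 352.0]]
0.3 [[101.0, 356.0], [546.0, 355.0]]
0.4 [[92.0, 358.0], [554.0, 357.0]]
0.6 [[72.0, 357.0], [574.0, 355.0]]
hinge edge [[96.0, 198.0], [322.0, 191.0], [549.0, 196.0], [550.0, 192.0], [546.0, 177.0]]
```

```bash
cat > z.py <<'E'
from h import *
from cell import eyes
import cv2
t=eyes.grab_frame("scene");c=t["color"].astype(int);C["scene"]=t
m=(c[:,:,0]>c[:,:,2]+50)&(c[:,:,1]>c[:,:,2]+35);m[:240]=0;m[350:]=0;m[:,:60]=0;m[:,200:]=0
v,u=np.where(m)
for r in range(v.min(),v.max()+1,4 if v.max()-v.min()>30 else 2):
    x=u[v==r]
    if len(x):print((r,x.min(),x.max()),end=" ")
print("max",v.max(),u[v==v.max()])
for th in(0,.1,.2,.4):print(th,proj("scene",w(COOL,[(101,74-74*np.cos(th)+4*np.sin(th),66+74*np.sin(th)+4*np.cos(th)),(-101,74-74*np.cos(th)+4*np.sin(th),66+74*np.sin(th)+4*np.cos(th))])).round(1).tolist())
cv2.imwrite("pics/z.png",cv2.resize(t["color"][220:360,50:210,::-1],(800,700),interpolation=cv2.INTER_CUBIC)[:600])
E
python3 z.py
```

```text
(296, np.int64(115), np.int64(115)) (300, np.int64(113), np.int64(116)) (304, np.int64(112), np.int64(115)) (308, np.int64(110), np.int64(113)) (312, np.int64(108), np.int64(112)) (316, np.int64(107), np.int64(111)) (320, np.int64(105), np.int64(110)) (324, np.int64(104), np.int64(109)) (328, np.int64(102), np.int64(108)) (332, np.int64(101), np.int64(106)) (336, np.int64(99), np.int64(105)) (340, np.int64(100), np.int64(104)) max 340 [100 101 102 103 104]
0 [[97.6, 338.3], [122.2, 267.8]]
0.1 [[97.1, 335.8], [121.8, 265.3]]
0.2 [[97.0, 333.2], [121.8, 262.8]]
0.4 [[97.9, 328.2], [122.8, 258.0]]
```

The scene view puts the yellow edge's near corner at row 340 (predicted 338 when shut), so the leaf is essentially closed. One more press to confirm by force.

>>> arm_command:
  commands:
    - {"jaw": 0,"tx": 0,"ty": 0,"tz": 1.5,"ax": 0,"ay": 0,"az": 0}
    - {"jaw": 0,"tx": 0,"ty": 0,"tz": 3,"ax": 0,"ay": 0,"az": 0}
    - {"jaw": 0,"tx": 0,"ty": 0,"tz": 3,"ax": 0,"ay": 0,"az": 0}

```text
time_s: 17.18
tool_pos: [592.7, -236.2, 49.9]
tool_rot: [-180.0, -0.4, -13.1]
contact_force: [-6.9, 2.8, 22.4]
opening: 0.003
```

```bash
python3 z.py | tail -5 | cut -c1-30,300-; python3 - <<'E'
from h import *
from cell import monitor
s=monitor.get_state();print(s["tau"].round(2),s["torque"].round(3),s["joint_positions"].round(2))
E
```

```text
(296, np.int64(115), np.int64(t64(102), np.int64(108)) (332, np.int64(101), np.int64(106)) (336, np.int64(100), np.int64(105)) (340, np.int64(100), np.int64(104)) max 340 [100 101 102 103 104]
0 [[97.6, 338.3], [122.2, 267.
0.1 [[97.1, 335.8], [121.8, 26
0.2 [[97.0, 333.2], [121.8, 26
0.4 [[97.9, 328.2], [122.8, 25
[  0.   -55.86  27.77  -3.06   0.3    0.  ] [0.587 1.499 0.003] [-29.34  27.56  -2.72  59.31   0.17  73.76]
```

View pics/z.png

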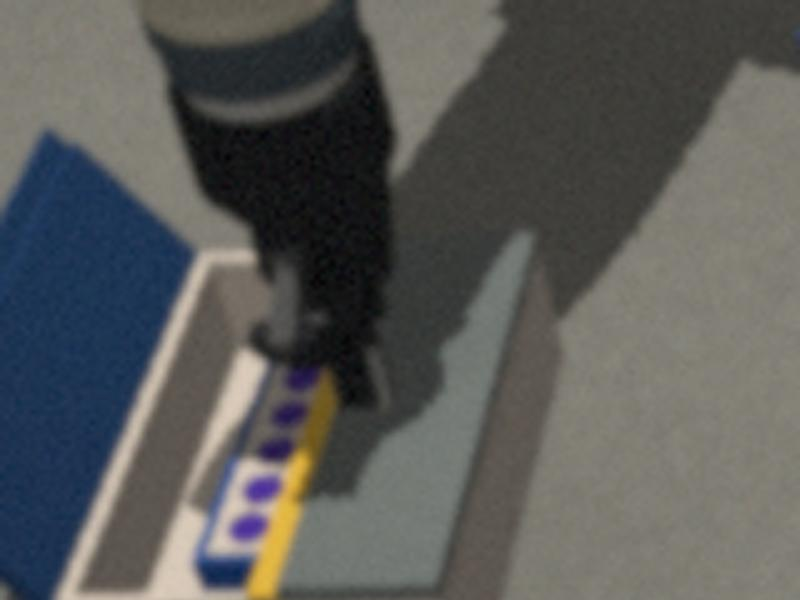

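The leaf now resists with 22 N and the edge no longer moves, so it is shut. In the scene crop its yellow edge lies flat at (262,580)–(325,400), with the cassette still in place beneath it and the blue leaf open. The closed fingertips evidently end about 22 mm short of the reported TCP. Next is the blue leaf.

>>> arm_command:
  commands:
    - {"jaw": 0,"tx": 0,"ty": 0,"tz": -25,"ax": 0,"ay": 0,"az": 0}
    - {"jaw": 0,"tx": 0,"ty": 0,"tz": -80,"ax": 0,"ay": 0,"az": 0}
    - {"jaw": 0,"tx": 0,"ty": 10,"tz": -140,"ax": 0,"ay": 0,"az": 0}
    - {"jaw": 0,"tx": 0,"ty": 60,"tz": -160,"ax": 0,"ay": 0,"az": 0}
    - {"jaw": 0,"tx": 0,"ty": 110,"tz": -160,"ax": 0,"ay": 0,"az": 0}
    - {"jaw": 0,"tx": 0,"ty": 160,"tz": -160,"ax": 0,"ay": 0,"az": 0}
    - {"jaw": 0,"tx": 0,"ty": 200,"tz": -160,"ax": 0,"ay": 0,"az": 0}
    - {"jaw": 0,"tx": 0,"ty": 200,"tz": -160,"ax": 0,"ay": 0,"az": 0}

```text
time_s: 18.23
tool_pos: [545.1, -433.6, 205.5]
tool_rot: [-179.9, -0.2, -13.3]
contact_force: [1.5, 0.4, 0.5]
opening: -0.002
```

```bash
python3 z.py | grep -o "max.*"; python3 - <<'E'
from h import *
go(w(COOL,(0,-172,98))[0],vert())
E
```

```text
max 340 [100 101 102 103]
time 18.275 t [0.6, -3.0, 107.9] a [-0.15, -0.24, -0.19] pos [ 545.6 -431.9  205.9] q [-45.4  29.8  24.3  84.4   0.3  57.8] F [-0.5  0.2  0.6] op -0.002
```

>>> arm_command:
  commands:
    - {"jaw": 0,"tx": 0,"ty": -1,"tz": 35,"ax": 0,"ay": 0,"az": 0}
    - {"jaw": 0,"tx": 0,"ty": -3,"tz": 75,"ax": 0,"ay": 0,"az": 0}
    - {"jaw": 0,"tx": 0,"ty": -3,"tz": 105,"ax": 0,"ay": 0,"az": 0}
    - {"jaw": 0,"tx": 0,"ty": -3,"tz": 105,"ax": 0,"ay": 0,"az": 0}

```text
time_s: 18.77
tool_pos: [547.0, -425.6, 99.8]
tool_rot: [-179.8, -0.1, -13.0]
contact_force: [0.1, -0.4, 0.5]
opening: 0.001
```

>>> arm_command:
  commands:
    - {"jaw": 0,"tx": 0,"ty": -17,"tz": 0,"ax": 0,"ay": 0,"az": 0}
    - {"jaw": 0,"tx": 0,"ty": -34,"tz": 0,"ax": 0,"ay": 0,"az": 0}
    - {"jaw": 0,"tx": 0,"ty": -51,"tz": 0,"ax": 0,"ay": 0,"az": 0}
    - {"jaw": 0,"tx": 0,"ty": -68,"tz": 0,"ax": 0,"ay": 0,"az": 0}
    - {"jaw": 0,"tx": 0,"ty": -85,"tz": 0,"ax": 0,"ay": 0,"az": 0}
    - {"jaw": 0,"tx": 0,"ty": -102,"tz": 0,"ax": 0,"ay": 0,"az": 0}
    - {"jaw": 0,"tx": 0,"ty": -119,"tz": 0,"ax": 0,"ay": 0,"az": 0}
    - {"jaw": 0,"tx": 0,"ty": -135,"tz": 0,"ax": 0,"ay": 0,"az": 0}

```text
time_s: 19.77
tool_pos: [578.3, -295.3, 101.9]
tool_rot: [-179.9, -0.3, -13.1]
contact_force: [-0.0, -0.4, 0.1]
opening: -0.004
```

```bash
python3 - <<'E'
from h import *
go(w(COOL,(0,-22,60))[0],vert())
E
```

```text
time 19.775 t [-0.2, -12.7, 41.9] a [-0.12, -0.28, -0.06] pos [ 578.3 -295.3  101.9] q [-34.5  26.8   4.   67.    0.2  68.6] F [-0.  -0.4  0.1] op -0.004
```

>>> arm_command:
  commands:
    - {"jaw": 0,"tx": 0,"ty": -6,"tz": 4,"ax": 0,"ay": 0,"az": 0}
    - {"jaw": 0,"tx": 0,"ty": -13,"tz": 10,"ax": 0,"ay": 0,"az": 0}
    - {"jaw": 0,"tx": 0,"ty": -16,"tz": 18,"ax": 0,"ay": 0,"az": 0}
    - {"jaw": 0,"tx": 0,"ty": -16,"tz": 26,"ax": 0,"ay": 0,"az": 0}
    - {"jaw": 0,"tx": 0,"ty": -16,"tz": 34,"ax": 0,"ay": 0,"az": 0}
    - {"jaw": 0,"tx": 0,"ty": -16,"tz": 42,"ax": 0,"ay": 0,"az": 0}
    - {"jaw": 0,"tx": 0,"ty": -16,"tz": 46,"ax": 0,"ay": 0,"az": 0}
    - {"jaw": 0,"tx": 0,"ty": -16,"tz": 46,"ax": 0,"ay": 0,"az": 0}

```text
time_s: 20.78
tool_pos: [581.8, -281.0, 55.6]
tool_rot: [-179.9, -0.3, -13.1]
contact_force: [0.0, -0.5, -0.1]
opening: -0.001
```

>>> arm_command:
  commands:
    - {"jaw": 0,"tx": 0,"ty": 0,"tz": 2,"ax": 0,"ay": 0,"az": 0}
    - {"jaw": 0,"tx": 0,"ty": 0,"tz": 4,"ax": 0,"ay": 0,"az": 0}
    - {"jaw": 0,"tx": 0,"ty": 0,"tz": 5,"ax": 0,"ay": 0,"az": 0}
    - {"jaw": 0,"tx": 0,"ty": 0,"tz": 5,"ax": 0,"ay": 0,"az": 0}

```text
time_s: 21.28
tool_pos: [582.0, -280.9, 51.1]
tool_rot: [-179.9, -0.3, -13.1]
contact_force: [0.4, 0.0, -0.6]
opening: 0.003
```

>>> arm_command:
  commands:
    - {"jaw": 0,"tx": 0,"ty": 0,"tz": 1.5,"ax": 0,"ay": 0,"az": 0}
    - {"jaw": 0,"tx": 0,"ty": 0,"tz": 3,"ax": 0,"ay": 0,"az": 0}
    - {"jaw": 0,"tx": 0,"ty": 0,"tz": 4,"ax": 0,"ay": 0,"az": 0}
    - {"jaw": 0,"tx": 0,"ty": 0,"tz": 4,"ax": 0,"ay": 0,"az": 0}

```text
time_s: 21.78
tool_pos: [582.3, -281.0, 49.9]
tool_rot: [-180.0, -0.4, -13.1]
contact_force: [-6.1, 3.3, 22.1]
opening: 0.001
```

```bash
cat > b.py <<'E'
from h import *
from cell import eyes,monitor
import cv2
print(monitor.get_state()["contact_force"].round(1),monitor.get_state()["tool_pos"].round(1))
for n in("scene","top"):
    t=eyes.grab_frame(n);c=t["color"].astype(int);C[n]=t
    m=((c[:,:,2]>c[:,:,0]+25)&(c[:,:,2]<200)).astype(np.uint8)
    k=np.zeros_like(m);lo=(20,230,180,350) if n=="scene" else(405,180,520,285);k[lo[1]:lo[3],lo[0]:lo[2]]=m[lo[1]:lo[3],lo[0]:lo[2]]
    nc,lab,st,ce=cv2.connectedComponentsWithStats(k)
    for i in range(1,nc):
        if st[i,4]>40: 
            h=cv2.approxPolyDP(cv2.convexHull(np.argwhere((lab==i))[:,::-1].astype(np.int32)),4,True).reshape(-1,2);print(n,st[i].tolist(),h.tolist())
    for th in(0,.1,.3):
        e=lambda x,r:(x,-74+r*np.cos(th)-8*np.sin(th),66+r*np.sin(th)+8*np.cos(th))
        print(th,proj(n,w(COOL,[e(101,0),e(101,86),e(-101,86),e(-101,0)])).round(0).tolist())
E
python3 b.py
```

```text
[-6.1  3.3 22.1] [ 582.3 -281.    49.9]
scene [60, 268, 67, 72, 2295] [[126, 268], [104, 337], [61, 339], [79, 294], [106, 269]]
0 [[58.0, 338.0], [103.0, 337.0], [127.0, 266.0], [88.0, 267.0]]
0.1 [[58.0, 338.0], [102.0, 334.0], [126.0, 263.0], [87.0, 267.0]]
0.3 [[57.0, 338.0], [97.0, 328.0], [122.0, 258.0], [87.0, 267.0]]
top [445, 200, 40, 65, 850] [[483, 205], [456, 264], [445, 261], [457, 201]]
0 [[485.0, 205.0], [457.0, 199.0], [444.0, 262.0], [472.0, 269.0]]
0.1 [[485.0, 205.0], [459.0, 198.0], [445.0, 262.0], [472.0, 269.0]]
0.3 [[485.0, 205.0], [462.0, 197.0], [448.0, 262.0], [473.0, 269.0]]
```

The blue leaf is down: 22 N at the same height as the first leaf, and its corners match the shut prediction within 1–2 px in both cameras. I lift off and recheck.

>>> arm_command:
  commands:
    - {"jaw": 0,"tx": 0,"ty": 0,"tz": -15,"ax": 0,"ay": 0,"az": 0}
    - {"jaw": 0,"tx": 0,"ty": 0,"tz": -60,"ax": 0,"ay": 0,"az": 0}
    - {"jaw": 0,"tx": 0,"ty": 0,"tz": -120,"ax": 0,"ay": 0,"az": 0}
    - {"jaw": 0,"tx": -40,"ty": 0,"tz": -150,"ax": 0,"ay": 0,"az": 0}
    - {"jaw": 0,"tx": -90,"ty": 0,"tz": -150,"ax": 0,"ay": 0,"az": 0}
    - {"jaw": 0,"tx": -140,"ty": 0,"tz": -150,"ax": 0,"ay": 0,"az": 0}
    - {"jaw": 0,"tx": -140,"ty": 0,"tz": -150,"ax": 0,"ay": 0,"az": 0}
    - {"jaw": 0,"tx": -140,"ty": 0,"tz": -150,"ax": 0,"ay": 0,"az": 0}

```text
time_s: 22.88
tool_pos: [445.4, -249.7, 197.0]
tool_rot: [-179.9, -0.4, -13.1]
contact_force: [1.0, -1.2, -0.4]
opening: 0.001
```

```bash
python3 b.py; python3 - <<'E'
from h import *
from cell import eyes
for n in("top","scene"):
    d=np.abs(eyes.grab_frame(n)["color"].astype(int)-C[n]["color"].astype(int)).mean(2)
    B={"top":dict(bottle=(300,168,330,202),jar=(340,170,368,202),rack=(353,278,384,318),mag=(212,220,290,262)),
       "scene":dict(bottle=(313,280,355,347),jar=(253,305,297,362),rack=(207,217,250,260),mag=(370,180,440,265))}[n]
    print(n,{k:(d[y0:y1,x0:x1].mean().round(1),np.percentile(d[y0:y1,x0:x1],98).round(0)) for k,(x0,y0,x1,y1) in B.items()})
E
```

```text
[ 1.  -1.2 -0.4] [ 445.4 -249.7  197. ]
scene [60, 267, 68, 73, 3065] [[127, 267], [104, 337], [61, 339], [88, 269]]
0 [[58.0, 338.0], [103.0, 337.0], [127.0, 266.0], [88.0, 267.0]]
0.1 [[58.0, 338.0], [102.0, 334.0], [126.0, 263.0], [87.0, 267.0]]
0.3 [[57.0, 338.0], [97.0, 328.0], [122.0, 258.0], [87.0, 267.0]]
top [445, 199, 40, 70, 1830] [[484, 205], [472, 267], [445, 262], [458, 199]]
0 [[485.0, 205.0], [457.0, 199.0], [444.0, 262.0], [472.0, 269.0]]
0.1 [[485.0, 205.0], [459.0, 198.0], [445.0, 262.0], [472.0, 269.0]]
0.3 [[485.0, 205.0], [462.0, 197.0], [448.0, 262.0], [473.0, 269.0]]
top {'bottle': (np.float64(3.4), np.float64(10.0)), 'jar': (np.float64(2.9), np.float64(7.0)), 'rack': (np.float64(3.1), np.float64(8.0)), 'mag': (np.float64(14.3), np.float64(88.0))}
scene {'bottle': (np.float64(3.0), np.float64(8.0)), 'jar': (np.float64(3.1), np.float64(7.0)), 'rack': (np.float64(2.9), np.float64(8.0)), 'mag': (np.float64(5.2), np.float64(29.0))}
```

Both leaves match the shut prediction after release, and the bystanders are unchanged to image noise. I hand the job in.

```bash
python3 -c "
from cell import arm
print(arm.job_done())"
```

```text
the job is handed in; nothing more can be done
None
```

I pulled the bottom cassette out of the slot, laid it lengthwise on the cold block, and shut the rebated leaf, then the flanged leaf over it. The job was handed in at about 23 s of the 61 s allowed; no verdict is reported.

**Last checks**
- **Leaves:** each took 22 N at the same tool height when pressed. The blue leaf's corners matched the shut prediction to 1–2 px in both cameras after I lifted off. The yellow edge was last seen unmoved after its own press.
- **Cassette:** in the last wrist picture before the lid closed it lay flat and square. It was about 2–3 mm off sideways and 1–2 mm lengthwise, inside the limits. It can't be seen under the lid.
- **Other four cassettes:** the picture taken after the pull showed them dropped level in the magazine. I did not measure them again at the end.
- **Bystanders:** bottle, jar and rack showed only image noise compared with the first pictures.

**Disagreements**
- **Fingertips:** with the fingers closed, the tips ended about 22 mm short of the reported TCP. The rebated leaf was still about 0.2 rad open at the height where I expected it shut, so I kept pressing until the force rose.
- **Cassette height in the gripper:** the wrist camera put it 6–8 mm lower than it was, and tilted by about 4°. Contact with the block confirmed the original height.

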